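Sort the spices at the grinding bench

TASK

Sort the loose spices on the bench ready for grinding: lay both cinnamon sticks flat on the floor of the rectangular tray, side by side and along its length, stand both garlic bulbs upright on the floor of the terracotta bowl, and lay the ginger root in the middle of the stone grinding plate. Set each one down gently rather than dropping it, and leave the pestle where it is.

Things in the scene. Friction and masses are not known exactly. Their poses are not given: they have to be found in the camera images.
- stick_a_center (a point): Cinnamon stick: a reddish-brown double quill (two parallel 14 mm tubes grown together), lying flat, 90 mm long along its own x, 26 mm wide along y, 14 mm high, about 20 g. The point is its centre, 7 mm above its underside; z up. The two sticks are alike.
- stick_b_center (a point): Cinnamon stick: a reddish-brown double quill (two parallel 14 mm tubes grown together), lying flat, 90 mm long along its own x, 26 mm wide along y, 14 mm high, about 20 g. The point is its centre, 7 mm above its underside; z up. The two sticks are alike.
- garlic_a_center (a point): Garlic bulb: off-white with thin purplish veins, standing on its flat root end, round about z, 47 mm across at its widest (18 mm above its underside), foot 28 mm across, 46 mm high with the thin stalk (the top 9 mm), about 50 g, hard. The point lies on its axis, 22 mm above its underside; z up. The two bulbs are alike.
- garlic_b_center (a point): Garlic bulb: off-white with thin purplish veins, standing on its flat root end, round about z, 47 mm across at its widest (18 mm above its underside), foot 28 mm across, 46 mm high with the thin stalk (the top 9 mm), about 50 g, hard. The point lies on its axis, 22 mm above its underside; z up. The two bulbs are alike.
- ginger_center (a point): Piece of dried ginger root: a tan, hard, knobbly Z-shaped lump lying flat. Straight main part along its own x, 26 mm thick and high, rounded; one short knob juts to +y at its +x end and one to -y at its -x end (whole width about 68 mm, whole length about 94 mm). Between x = -15 and +15 mm the main part is bare, 26 mm wide along y: grasp there. About 60 g. The point is the centre of the main part, 13 mm above the underside; z up.
- tray: Low dark-wood rectangular tray, fixed, outside 170 mm long (its x) by 145 mm wide (its y), 18 mm high; walls and floor 5 mm thick, so inside it is 160 x 135 mm and the floor's top is 5 mm above the bench. Origin: centre of its underside, on the bench.
- bowl: Round terracotta bowl, fixed, 180 mm across the rim, 34 mm high, flaring wall 5 mm thick; the flat inner floor is about 145 mm across, its top 6 mm above the bench. Origin: centre of its underside, on the bench; z up.
- plate: Shallow round grinding plate of dark grey stone, fixed, 184 mm across, 28 mm high; flat inner floor about 140 mm across, its top 18 mm above the bench, ringed by a 12 mm thick rim that stands 10 mm above that floor. Origin: centre of its underside, on the bench; z up.
- pestle_head (a point): Hardwood pestle lying flat, 158 mm long along its own x, thick head (42 mm) towards the robot, thinner handle pointing away. The point is the middle of the head, 20 mm from that end and 21 mm above the bench. Leave it alone.
Mind the look-alikes: they are no part of the job. What is shaped like the part that bears stick_b_center but turquoise is not meant. Of the things that look like the bowl, take the one that is farthest from the robot's base at the start.

How it is judged:
By the outcome, as a careful person would: the job done as asked, in the order asked, and still so for the second after the job is handed in, with the robot touching nothing.
It also fails if it takes over 109 s, if anything falls off the work surface, if the arm or the gripper's body presses on something with over 40 N, if the wrist force passes 120 N, or if a joint passes its speed limit or range.

ROBOT

A 6-joint arm with a two-finger parallel gripper is mounted at the origin on the work surface. World frame = base frame: x ahead of the robot, y to its left, z up, the work surface at z = 0. Lengths are in m, angles in rad, forces in N, time in s.
With the tool pointing down it reaches from about 0.35 to 0.975 m from the base axis. Payload 4.9 kg.
Tool frame: the origin (TCP) lies midway between the tips of the shut fingers; the grasp point (between the pads) lies 19 mm behind it; z points along the fingers, y is the direction in which the jaws open and shut (so a half turn about z gives the same grasp; the last joint's range is limited). The gripper opens to 85 mm and grips with 20 to 120 N. Pads are 22 mm wide; open, the fingers measure 114 mm over their backs; the gripper's body (76 mm by 85 mm) begins 54 mm behind the grasp point. The pads swing forward as they close: fully open they stand 13 mm farther back than shut.
Start: joints at [-1.31, 0.053, 1.613, -0, 1.476, -0.119], TCP at [0.232, -0.58, 0.231] pointing down, gripper open.
Joint ranges: [-3.01, 3.01], [-1.01, 2.22], [0.06, 2.58], [-1.02, 4.17], [0.09, 2.62], [-3.14, 3.14]. Speed limits (rad/s): [2.57, 2.57, 3.14, 3.14, 3.14, 3.14].

INTERFACE

Orientations are given as a unit quaternion [w, x, y, z].
In Python, from plant import * gives the robot as it stands.
- The arm moves only by the tool step_arm, never from a script. Its argument "rows" is a list of rows, each an object of numbers: "claw": the closure, from -1 (fully open) to 1 (shut), so that 0 is half open; "x", "y", "z": the shift along the tool's x, y, z scaled (see below); "wx", "wy", "wz": the turn, a rotation vector about the tool's x, y, z scaled (see below). A call has exactly 8 rows; each row is the pose to reach, as a shift and turn from the pose commanded when the call began, along the tool's axes at that moment; what a row does not reach only later rows make up. The controller multiplies each number of a shift by 0.1 m and each number of a turn by 2 rad. A row lasts 1/8 s, in which the tool goes at most 62.5 mm and 10.7 degrees, less where a joint would pass 70% of its speed; a pose out of reach is approached as far as the arm can. A call with a number of a shift or a turn outside -1 to 1 is refused whole. A call with a gripper value outside its range is refused whole. The fingers move at their own pace and stop on an object; the grip force is fixed at half the most. Time passes only in rows, so rows that repeat a pose let the fingers close, or fill a call up. It gives the time, the measured TCP pose, the force and the opening at its end, in the units of the state.
- state(): the state, without advancing time (a new reading comes with each control period).
- grab_frame(name): name is "scene" or "top" or "wrist"; returns the picture (400x640x3 uint8, red, green, blue); there is no depth.
- get_calibration(name): a dict with "fov_y" (degrees; the focal length in pixels is half the picture's height over the tangent of half this angle, whatever the lens; pixels are square), "cx", "cy" (the principal point, pixels), "T" (4x4, takes a point from camera to world coordinates); the wrist camera has in their place "tool_from_camera" (4x4, takes a point from camera to tool coordinates, whose origin is the TCP and whose axes are the flange's). Camera axes: x right, y down, z forward; pixel columns grow to the right and rows downward; lengths in m; the calibration is good to about 2 mm. A picture is of the moment at which its call begins: read the wrist's pose just before it. get_calibration takes no time and is no camera call.
- job_done(): hands the job in, once; it reports no verdict.
The state is a dict: "time": time; "joint_pos": joint angles; "joint_vel": joint speeds; "joint_efforts": joint torques, N m; "tool_pos": TCP position; "tool_rot": TCP orientation; "contact_force": force on the tool from outside, world axes, zero at the start; "ft_torque": the same for the moment, N m; "gripper_width": opening from 0.0 (shut) to 1.0 (fully open).
Only numpy, scipy, OpenCV 4.12 (cv2) and the standard library are available. Lean on these libraries where they do the work, as an engineer would, in place of code of your own. Each camera call takes 0.05 s, during which the arm holds its last target.

## Working session

There is one attempt and no reset: what is moved stays moved. The work goes in short steps, Python scripts to look and compute and a tool call to move; the robot and the scene stay as the last step left them, time stands still between calls to the robot, and variables do not carry over. Pictures are saved under pics/ and viewed, and the job is handed in when it is done.

Besides the shell and the picture viewer there is one more tool, called after "Emit:" as name([rows], argument=value, ...), one row to a line, values as JSON. step_arm: Moves the arm, as the interface text tells. Shifts and turns lie within -1 to 1; 1 stands for 0.1 m of shift or 2 rad of turn. Its arguments: {"type":"object","properties":{"rows":{"type":"array"}},"required":["rows"]}

```bash
ls; mkdir -p pics
python3 - <<'E'
from plant import *
import cv2
s=state();print(s)
for n in ["scene","top","wrist"]:
    print(n,get_calibration(n)); cv2.imwrite(f"pics/{n}0.png",grab_frame(n)[:,:,::-1])
E
```

```text
pics
{'time': 0.0, 'joint_pos': array([-1.31001648e+00,  5.33670700e-02,  1.61431169e+00, -1.35311862e-05,
        1.47600618e+00, -1.19025289e-01]), 'joint_vel': array([-1.09172009e-03, -1.15711390e-03, -1.76970460e-03, -5.44847509e-04,
        5.78292049e-04,  5.75769550e-05]), 'joint_efforts': array([ 5.02538533e-04, -3.93672574e+01, -3.70183182e+01, -7.58809676e-06,
        7.04180144e-03, -1.71586845e-05]), 'tool_pos': array([ 0.23153003, -0.5798518 ,  0.23004613]), 'tool_rot': array([-1.04303896e-03,  9.82021971e-01,  1.88763750e-01, -8.08033075e-05]), 'contact_force': array([-0.1207297 , -0.32480412, -0.51710555]), 'ft_torque': array([ 0.01227691, -0.03154527,  0.00749819]), 'gripper_width': 1.0036062121931943}
scene {'fov_y': 45.3444633608184, 'cx': 327.80498319409514, 'cy': 196.89024331327863, 'T': array([[ 0.51750848,  0.66566468, -0.53765743,  1.07615386],
       [ 0.85551126, -0.41491796,  0.3097476 , -0.34501497],
       [-0.01689568, -0.62026899, -0.78420719,  0.92418087],
       [ 0.        ,  0.        ,  0.        ,  1.        ]])}
top {'fov_y': 52.756234489438995, 'cx': 327.9115329150615, 'cy': 197.83374369831853, 'T': array([[-0.00749124, -0.99254414,  0.12165531,  0.34135792],
       [-0.99994545,  0.00654978, -0.00813677,  0.00257796],
       [ 0.00727928, -0.12170962, -0.99253906,  1.08157302],
       [ 0.        ,  0.        ,  0.        ,  1.        ]])}
wrist {'fov_y': 67.2348604084176, 'cx': 317.8916546159093, 'cy': 202.25781983538218, 'tool_from_camera': array([[ 8.65424808e-04, -9.55551933e-01, -2.94821562e-01,
         7.62616444e-02],
       [ 9.99999432e-01,  1.01026074e-03, -3.38958545e-04,
         5.29431561e-04],
       [ 6.21739143e-04, -2.94821102e-01,  9.55552265e-01,
        -1.44406931e-01],
       [ 0.00000000e+00,  0.00000000e+00,  0.00000000e+00,
         1.00000000e+00]])}
```

View pics/top0.png

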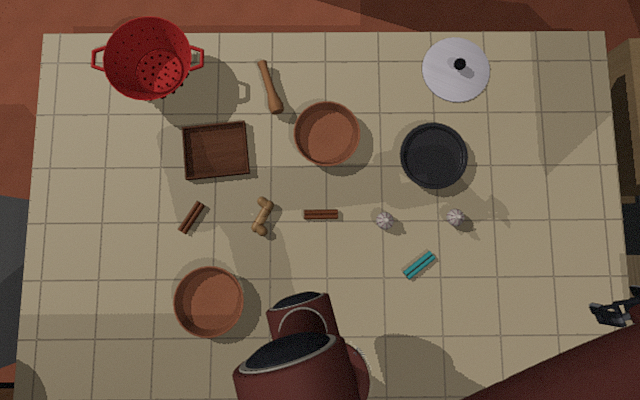

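View pics/scene0.png

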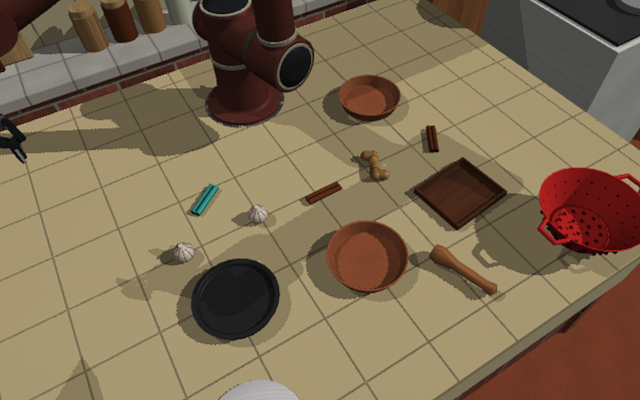

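View pics/wrist0.png

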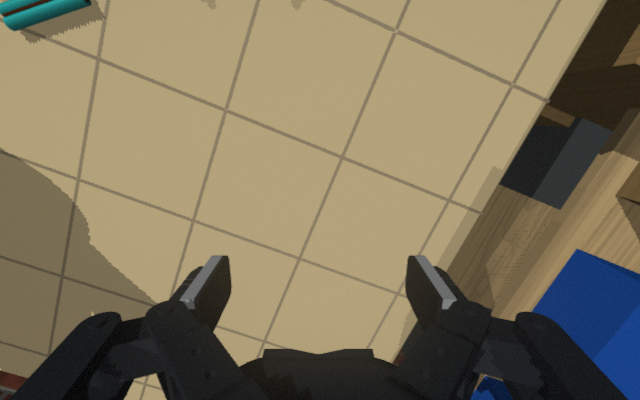

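Top view: two cinnamon sticks at (192,217) and (321,214), with a turquoise decoy at (420,264). The garlic bulbs are at (385,221) and (456,217), the ginger at (262,216), the tray at (216,151), the plate at (434,155) and the pestle at (270,88). There are two bowls, at (327,133) and (208,302). The first is farther from the base, so it is the one meant. Next I'll enlarge the crops.

```bash
cat > h.py <<'E'
import numpy as np, cv2
from plant import *
from scipy.spatial.transform import Rotation as R
def K(c): 
    f=200/np.tan(np.radians(c['fov_y']/2)); return f,c['cx'],c['cy']
def ray(c,u,v,z,T=None):
    T=c['T'] if T is None else T
    f,cx,cy=K(c); d=T[:3,:3]@np.array([(u-cx)/f,(v-cy)/f,1]); o=T[:3,3]
    return o+d*(z-o[2])/d[2]
def proj(c,P,T=None):
    T=c['T'] if T is None else T
    f,cx,cy=K(c); q=(np.atleast_2d(P)-T[:3,3])@T[:3,:3]
    return np.c_[cx+f*q[:,0]/q[:,2],cy+f*q[:,1]/q[:,2]]
def toolT(s):
    q=s['tool_rot'];T=np.eye(4);T[:3,:3]=R.from_quat([q[1],q[2],q[3],q[0]]).as_matrix();T[:3,3]=s['tool_pos'];return T
def crop(img,x0,y0,x1,y1,k):
    return cv2.resize(img[y0:y1,x0:x1],None,fx=k,fy=k,interpolation=cv2.INTER_CUBIC)
E
python3 - <<'E'
from h import *
t=cv2.imread('pics/top0.png')
a=crop(t,170,110,370,250,4)
def grid(a,x0,y0,k,st=10):
    for x in range(0,a.shape[1],st*k):
        cv2.putText(a,str(x0+x//k),(x,8),0,.3,(255,255,255),1); cv2.line(a,(x,0),(x,a.shape[0]),(255,255,255),1) if 0 else None
        for y in range(0,a.shape[0],st*k): cv2.circle(a,(x,y),1,(255,255,0),-1)
    for y in range(0,a.shape[0],st*k): cv2.putText(a,str(y0+y//k),(0,y+4),0,.3,(255,255,255),1)
    return a
cv2.imwrite('pics/c1.png',grid(a,170,110,4))
cv2.imwrite('pics/c2.png',grid(crop(t,370,110,490,240,4.0 and 4),370,110,4))
E
```

```text
(no output)
```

View pics/c1.png

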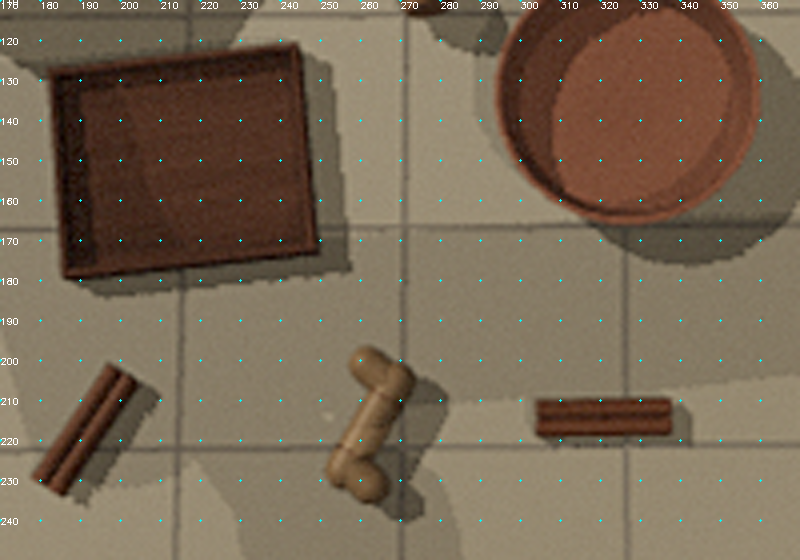

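View pics/c2.png

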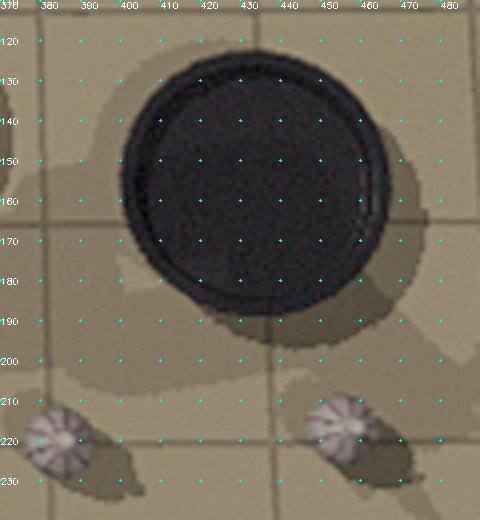

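```bash
cat > m.py <<'E'
from h import *
top=get_calibration('top')
def P(u,v,z): return ray(top,170+u/4,110+v/4,z)
tr=np.array([P(*p,.018) for p in [(50,72),(298,45),(317,253),(65,277)]])
s1=np.array([P(*p,.009) for p in [(110,363),(137,383),(62,497),(32,477)]])
s2=np.array([P(*p,.009) for p in [(537,398),(671,398),(671,436),(537,438)]])
g=np.array([P(*p,.013) for p in [(402,378),(338,466),(355,362),(375,490)]])
for n,a in [('tray',tr),('s1',s1),('s2',s2),('ginger',g)]:
    print(n,a.mean(0).round(4),'edges',np.linalg.norm(np.roll(a,-1,0)-a,axis=1).round(4),'ang',[round(np.degrees(np.arctan2(*(a[(i+1)%4]-a[i])[1::-1])),1) for i in range(4)])
E
python3 m.py
python3 - <<'E'
from h import *
t=cv2.imread('pics/top0.png');hsv=cv2.cvtColor(t,cv2.COLOR_BGR2HSV)
top=get_calibration('top')
# bowl ellipse/plate by mask
m=((t.max(2)<75)).astype(np.uint8);m[:,:395]=0;m[:,472:]=0;m[:118]=0;m[195:]=0
n,l,st,c=cv2.connectedComponentsWithStats(m);i=1+st[1:,4].argmax();print('plate',st[i],c[i])
sub=hsv[133,327],hsv[105,327],hsv[80,350];print(sub)
m=((hsv[...,1]>115)).astype(np.uint8);m[:,:285]=0;m[:,365:]=0;m[:95]=0;m[172:]=0
n,l,st,c=cv2.connectedComponentsWithStats(m);i=1+st[1:,4].argmax();print('bowl',st[i],c[i])
E
```

```text
tray [0.6028 0.2949 0.018 ] edges [0.1682 0.1443 0.1681 0.1415] ang [np.float64(-83.9), np.float64(-173.9), np.float64(95.2), np.float64(6.1)]
s1 [0.4227 0.357  0.009 ] edges [0.0228 0.089  0.0243 0.0901] ang [np.float64(-126.4), np.float64(148.0), np.float64(56.7), np.float64(-33.0)]
s2 [0.4285 0.0125 0.009 ] edges [0.0894 0.0254 0.0892 0.0267] ang [np.float64(-90.4), np.float64(179.4), np.float64(90.5), np.float64(-0.0)]
ginger [0.4251 0.1693 0.013 ] edges [0.0716 0.0699 0.0863 0.0761] ang [np.float64(144.4), np.float64(-8.5), np.float64(-170.5), np.float64(-13.0)]
plate [ 400  122   68   73 3541] [433.63371929 155.81813047]
(array([ 10, 139, 119], dtype=uint8), array([  9, 131,  70], dtype=uint8), array([ 19,  60, 156], dtype=uint8))
bowl [ 294  101   66   65 3341] [326.50703382 133.26818318]
```

```bash
cat > ov.py <<'E'
from h import *
top=get_calibration('top');sc=get_calibration('scene')
OBJ=dict(tray=[.6028,.2949,np.radians(-84.5)],s1=[.4227,.357,np.radians(-32.7)],s2=[.4285,.0125,np.radians(-90.2)],gin=[0,0,np.radians(-35.6)])
OBJ['gin'][:2]=ray(top,263.2,215,.013)[:2]
for n,p,z in [('ga',(384.5,220.5),.020),('gb',(455.5,217.5),.020),('bowl',(326.5,133.3),.034),('plate',(433.8,155.),.028)]:
    OBJ[n]=list(ray(top,*p,z)[:2])+[0]
def rect(o,l,w,z):
    c,s=np.cos(o[2]),np.sin(o[2]); q=np.array([[l,w],[-l,w],[-l,-w],[l,-w]])/2
    return np.c_[q@np.array([[c,s],[-s,c]])+o[:2],np.full(4,z)]
def circ(o,r,z):
    t=np.linspace(0,2*np.pi,60); return np.c_[o[0]+r*np.cos(t),o[1]+r*np.sin(t),np.full(60,z)]
def shapes(O):
    yield rect(O['tray'],.17,.145,.018)
    for k in ('s1','s2'): yield rect(O[k],.09,.026,.007)
    yield rect(O['gin'],.06,.026,.013)
    for k in ('ga','gb'): yield circ(O[k],.0235,.018); yield circ(O[k],.002,.046)
    yield circ(O['bowl'],.09,.034); yield circ(O['plate'],.092,.028)
def draw(img,c,O,k,x0,y0,x1,y1,T=None):
    a=crop(img,x0,y0,x1,y1,k)
    for s in shapes(O):
        p=((proj(c,s,T)-[x0,y0]+.5)*k).astype(int); cv2.polylines(a,[p],True,(0,255,0),1)
    return a
if __name__=='__main__':
    for k,v in OBJ.items(): print(k,np.round(v,4),round(np.hypot(v[0],v[1]),3))
    cv2.imwrite('pics/o1.png',draw(cv2.imread('pics/top0.png'),top,OBJ,2.5,170,90,480,250))
    cv2.imwrite('pics/o2.png',draw(cv2.imread('pics/scene0.png'),sc,OBJ,2,150,110,520,350))
E
sed -i 's/shapes(O):$/shapes(O):/' ov.py; python3 ov.py
```

```text
tray [ 0.6028  0.2949 -1.4748] 0.671
s1 [ 0.4227  0.357  -0.5707] 0.553
s2 [ 0.4285  0.0125 -1.5743] 0.429
gin [ 0.4276  0.1658 -0.6213] 0.459
ga [ 0.4103 -0.1549  0.    ] 0.439
gb [ 0.4169 -0.3429  0.    ] 0.54
bowl [ 0.6433 -0.0035  0.    ] 0.643
plate [ 0.5839 -0.2899  0.    ] 0.652
```

View pics/o1.png

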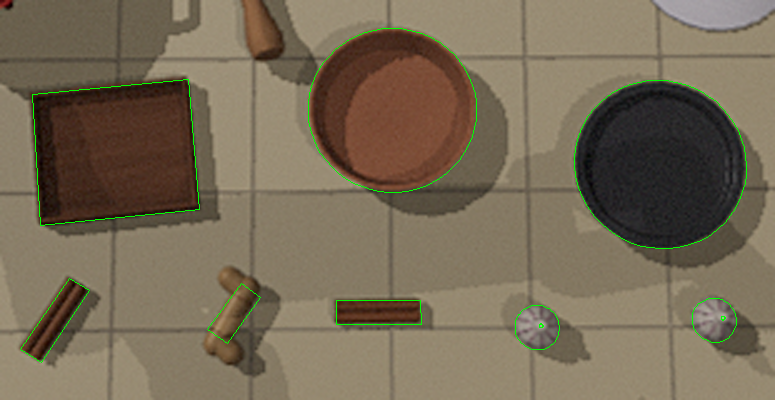

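View pics/o2.png

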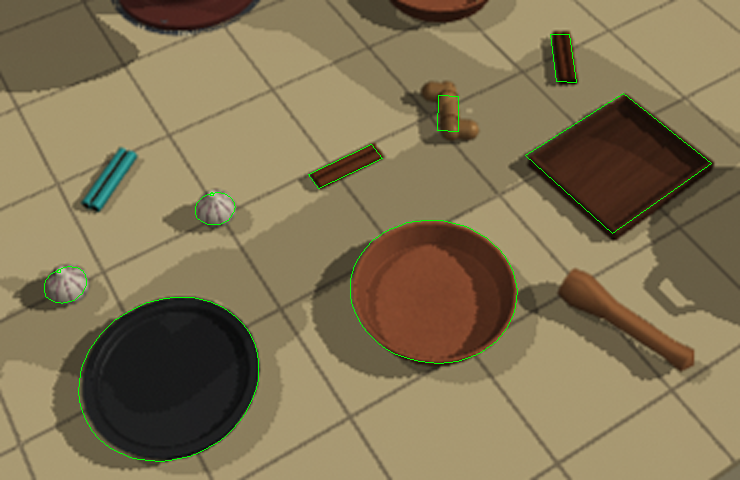

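```bash
cat > pl.py <<'E'
from h import *
import sys
s=state();T=toolT(s)
print('t',round(s['time'],2),'pos',s['tool_pos'].round(4),'yaw',round(np.degrees(np.arctan2(T[1,0],T[0,0])),2),'z',T[:3,2].round(4),'F',s['contact_force'].round(1),'w',round(s['gripper_width'],3),'q',s['joint_pos'].round(2))
if len(sys.argv)>1:
    x,y,z,th=map(float,sys.argv[1:5]);c,sn=np.cos(np.radians(th)),np.sin(np.radians(th))
    Rt=np.array([[c,sn,0],[sn,-c,0],[0,0,-1.]])
    print('shift',(T[:3,:3].T@(np.array([x,y,z])-T[:3,3])/.1).round(3),'turn',(R.from_matrix(T[:3,:3].T@Rt).as_rotvec()/2).round(4))
E
python3 pl.py .4285 .0125 .1 89.8; python3 pl.py .2315 -.58 .23 45
```

```text
t 0.15 pos [ 0.2316 -0.58    0.2303] yaw 21.76 z [-4.0e-04  1.6e-03 -1.0e+00] F [-0.2  0.4 -0.1] w 1.0 q [-1.31  0.05  1.61 -0.    1.48 -0.12]
shift [ 4.025 -4.77   1.312] turn [-0.0007 -0.0006 -0.5938]
t 0.15 pos [ 0.2316 -0.58    0.2303] yaw 21.76 z [-4.0e-04  1.6e-03 -1.0e+00] F [-0.2  0.4 -0.1] w 1.0 q [-1.31  0.05  1.61 -0.    1.48 -0.12]
shift [-0.001 -0.     0.003] turn [-0.0008 -0.0003 -0.2028]
```

Emit:
step_arm([
  {"x": 0.1,"y": -0.12,"z": 0.06,"wz": -0.03,"claw": -1},
  {"x": 0.2,"y": -0.25,"z": 0.12,"wz": -0.06,"claw": -1},
  {"x": 0.32,"y": -0.38,"z": 0.2,"wz": -0.09,"claw": -1},
  {"x": 0.44,"y": -0.52,"z": 0.28,"wz": -0.12,"claw": -1},
  {"x": 0.55,"y": -0.65,"z": 0.36,"wz": -0.15,"claw": -1},
  {"x": 0.66,"y": -0.78,"z": 0.44,"wz": -0.18,"claw": -1},
  {"x": 0.76,"y": -0.9,"z": 0.52,"wz": -0.2,"claw": -1},
  {"x": 0.85,"y": -1,"z": 0.6,"wz": -0.2,"claw": -1},
])

```text
schema error: expected keys claw, x, y, z, wx, wy, wz
```

```bash
python3 pl.py .4285 .0125 .1 89.8
```

```text
t 0.15 pos [ 0.2316 -0.58    0.2303] yaw 21.76 z [-4.0e-04  1.6e-03 -1.0e+00] F [-0.2  0.4 -0.1] w 1.0 q [-1.31  0.05  1.61 -0.    1.48 -0.12]
shift [ 4.025 -4.77   1.312] turn [-0.0007 -0.0006 -0.5938]
```

Emit:
step_arm([
  {"x": 0.1,"y": -0.12,"z": 0.06,"wx": 0,"wy": 0,"wz": -0.03,"claw": -1},
  {"x": 0.2,"y": -0.25,"z": 0.12,"wx": 0,"wy": 0,"wz": -0.06,"claw": -1},
  {"x": 0.32,"y": -0.38,"z": 0.2,"wx": 0,"wy": 0,"wz": -0.09,"claw": -1},
  {"x": 0.44,"y": -0.52,"z": 0.28,"wx": 0,"wy": 0,"wz": -0.12,"claw": -1},
  {"x": 0.55,"y": -0.65,"z": 0.36,"wx": 0,"wy": 0,"wz": -0.15,"claw": -1},
  {"x": 0.66,"y": -0.78,"z": 0.44,"wx": 0,"wy": 0,"wz": -0.18,"claw": -1},
  {"x": 0.76,"y": -0.9,"z": 0.52,"wx": 0,"wy": 0,"wz": -0.2,"claw": -1},
  {"x": 0.85,"y": -1,"z": 0.6,"wx": 0,"wy": 0,"wz": -0.2,"claw": -1},
])

```text
time: 1.15
tool_pos: [0.2738, -0.4552, 0.1707]
tool_rot: [-0.0, 0.925, 0.38, -0.0]
contact_force: [-0.2, 0.0, -0.0]
gripper_width: 1.0
```

```bash
python3 pl.py .4285 .0125 .1 89.8
```

```text
t 1.15 pos [ 0.2738 -0.4552  0.1707] yaw 44.66 z [-1.e-04  2.e-04 -1.e+00] F [-0.2  0.  -0. ] w 1.0 q [-1.17 -0.13  1.89 -0.    1.38 -0.38]
shift [ 4.388 -2.239  0.708] turn [-1.000e-04 -1.000e-04 -3.939e-01]
```

Emit:
step_arm([
  {"x": 0.12,"y": -0.06,"z": 0.1,"wx": 0,"wy": 0,"wz": 0,"claw": -1},
  {"x": 0.25,"y": -0.12,"z": 0.2,"wx": 0,"wy": 0,"wz": 0,"claw": -1},
  {"x": 0.38,"y": -0.18,"z": 0.3,"wx": 0,"wy": 0,"wz": 0,"claw": -1},
  {"x": 0.5,"y": -0.24,"z": 0.4,"wx": 0,"wy": 0,"wz": 0,"claw": -1},
  {"x": 0.63,"y": -0.3,"z": 0.5,"wx": 0,"wy": 0,"wz": 0,"claw": -1},
  {"x": 0.76,"y": -0.36,"z": 0.6,"wx": 0,"wy": 0,"wz": 0,"claw": -1},
  {"x": 0.88,"y": -0.43,"z": 0.65,"wx": 0,"wy": 0,"wz": 0,"claw": -1},
  {"x": 1,"y": -0.5,"z": 0.7,"wx": 0,"wy": 0,"wz": 0,"claw": -1},
])

```text
time: 2.15
tool_pos: [0.3098, -0.3494, 0.1011]
tool_rot: [0.0, 0.925, 0.38, 0.0]
contact_force: [-0.4, 0.5, 0.5]
gripper_width: 1.003
```

Emit:
step_arm([
  {"x": 0.12,"y": -0.06,"z": 0,"wx": 0,"wy": 0,"wz": 0,"claw": -1},
  {"x": 0.25,"y": -0.12,"z": 0,"wx": 0,"wy": 0,"wz": 0,"claw": -1},
  {"x": 0.38,"y": -0.18,"z": 0,"wx": 0,"wy": 0,"wz": 0,"claw": -1},
  {"x": 0.5,"y": -0.24,"z": 0,"wx": 0,"wy": 0,"wz": 0,"claw": -1},
  {"x": 0.63,"y": -0.3,"z": 0,"wx": 0,"wy": 0,"wz": 0,"claw": -1},
  {"x": 0.76,"y": -0.36,"z": 0,"wx": 0,"wy": 0,"wz": 0,"claw": -1},
  {"x": 0.88,"y": -0.43,"z": 0,"wx": 0,"wy": 0,"wz": 0,"claw": -1},
  {"x": 1,"y": -0.5,"z": 0,"wx": 0,"wy": 0,"wz": 0,"claw": -1},
])

```text
time: 3.15
tool_pos: [0.3457, -0.2434, 0.1013]
tool_rot: [-0.0, 0.925, 0.38, -0.0]
contact_force: [0.2, 0.9, 0.5]
gripper_width: 1.0
```

Emit:
step_arm([
  {"x": 0.12,"y": -0.06,"z": 0,"wx": 0,"wy": 0,"wz": -0.05,"claw": -1},
  {"x": 0.25,"y": -0.12,"z": 0,"wx": 0,"wy": 0,"wz": -0.1,"claw": -1},
  {"x": 0.38,"y": -0.18,"z": 0,"wx": 0,"wy": 0,"wz": -0.15,"claw": -1},
  {"x": 0.5,"y": -0.24,"z": 0,"wx": 0,"wy": 0,"wz": -0.2,"claw": -1},
  {"x": 0.63,"y": -0.3,"z": 0,"wx": 0,"wy": 0,"wz": -0.25,"claw": -1},
  {"x": 0.76,"y": -0.36,"z": 0,"wx": 0,"wy": 0,"wz": -0.3,"claw": -1},
  {"x": 0.88,"y": -0.43,"z": 0,"wx": 0,"wy": 0,"wz": -0.35,"claw": -1},
  {"x": 1,"y": -0.5,"z": 0,"wx": 0,"wy": 0,"wz": -0.394,"claw": -1},
])

```text
time: 4.15
tool_pos: [0.3815, -0.1376, 0.1013]
tool_rot: [0.0, 0.707, 0.707, -0.0]
contact_force: [0.4, -0.1, -0.3]
gripper_width: 0.997
```

```bash
python3 pl.py .4285 .0125 .1 89.8
```

```text
t 4.15 pos [ 0.3815 -0.1376  0.1013] yaw 90.0 z [ 0.e+00 -1.e-04 -1.e+00] F [ 0.4 -0.1 -0.3] w 0.997 q [-0.53 -0.4   2.23 -0.    1.31 -0.53]
shift [1.501 0.47  0.013] turn [0.     0.     0.0018]
```

Emit:
step_arm([
  {"x": 0.13,"y": 0.06,"z": 0,"wx": 0,"wy": 0,"wz": 0,"claw": -1},
  {"x": 0.26,"y": 0.12,"z": 0,"wx": 0,"wy": 0,"wz": 0,"claw": -1},
  {"x": 0.4,"y": 0.18,"z": 0,"wx": 0,"wy": 0,"wz": 0,"claw": -1},
  {"x": 0.55,"y": 0.24,"z": 0,"wx": 0,"wy": 0,"wz": 0,"claw": -1},
  {"x": 0.7,"y": 0.3,"z": 0,"wx": 0,"wy": 0,"wz": 0,"claw": -1},
  {"x": 0.82,"y": 0.36,"z": 0,"wx": 0,"wy": 0,"wz": 0,"claw": -1},
  {"x": 0.92,"y": 0.42,"z": 0,"wx": 0,"wy": 0,"wz": 0,"claw": -1},
  {"x": 1,"y": 0.47,"z": 0,"wx": 0,"wy": 0,"wz": 0,"claw": -1},
])

```text
time: 5.15
tool_pos: [0.4291, -0.038, 0.1013]
tool_rot: [-0.0, 0.708, 0.706, -0.0]
contact_force: [0.4, 0.7, -0.3]
gripper_width: 0.996
```

```bash
cat > wr.py <<'E'
from ov import *
import sys
w=get_calibration('wrist');s=state();T=toolT(s)@w['tool_from_camera']
img=grab_frame('wrist')[:,:,::-1].copy()
cv2.imwrite(sys.argv[1],draw(img,w,OBJ,1.2,0,0,640,400,T))
cv2.imwrite(sys.argv[1].replace('.png','_raw.png'),img)
np.save(sys.argv[1]+'.npy',T)
E
python3 wr.py pics/w1.png;python3 pl.py .4285 .0125 .002 89.8
```

```text
t 5.2 pos [ 0.4295 -0.0375  0.1014] yaw 89.85 z [ 4.e-04  6.e-04 -1.e+00] F [ 0.2  0.3 -0.2] w 0.999 q [-0.26 -0.32  2.17  0.    1.29 -0.26]
shift [ 0.499 -0.012  0.994] turn [ 0.0002 -0.0003  0.0005]
```

View pics/w1.png

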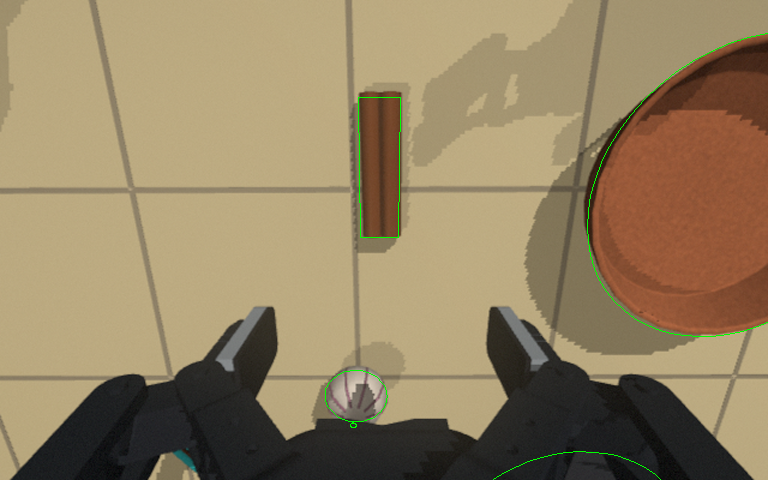

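The wrist view shows the reddish-brown stick at about (380,165) in the 1.2x picture, right on its predicted outline. Descending and grasping.

Emit:
step_arm([
  {"x": 0.15,"y": 0,"z": 0,"wx": 0,"wy": 0,"wz": 0,"claw": -0.6},
  {"x": 0.35,"y": 0,"z": 0.1,"wx": 0,"wy": 0,"wz": 0,"claw": -0.4},
  {"x": 0.5,"y": -0.01,"z": 0.3,"wx": 0,"wy": 0,"wz": 0,"claw": -0.3},
  {"x": 0.5,"y": -0.01,"z": 0.5,"wx": 0,"wy": 0,"wz": 0,"claw": -0.3},
  {"x": 0.5,"y": -0.01,"z": 0.7,"wx": 0,"wy": 0,"wz": 0,"claw": -0.3},
  {"x": 0.5,"y": -0.01,"z": 0.87,"wx": 0,"wy": 0,"wz": 0,"claw": -0.3},
  {"x": 0.5,"y": -0.01,"z": 0.97,"wx": 0,"wy": 0,"wz": 0,"claw": -0.3},
  {"x": 0.5,"y": -0.01,"z": 0.99,"wx": 0,"wy": 0,"wz": 0,"claw": -0.3},
])

```text
time: 6.2
tool_pos: [0.4274, 0.0117, 0.0018]
tool_rot: [-0.001, 0.708, 0.706, -0.0]
contact_force: [-0.4, -0.2, -0.1]
gripper_width: 0.649
```

Emit:
step_arm([
  {"x": 0,"y": 0,"z": 0,"wx": 0,"wy": 0,"wz": 0,"claw": 0.2},
  {"x": 0,"y": 0,"z": 0,"wx": 0,"wy": 0,"wz": 0,"claw": 0.5},
  {"x": 0,"y": 0,"z": 0,"wx": 0,"wy": 0,"wz": 0,"claw": 1},
  {"x": 0,"y": 0,"z": 0,"wx": 0,"wy": 0,"wz": 0,"claw": 1},
  {"x": 0,"y": 0,"z": 0,"wx": 0,"wy": 0,"wz": 0,"claw": 1},
  {"x": 0,"y": 0,"z": 0,"wx": 0,"wy": 0,"wz": 0,"claw": 1},
  {"x": 0,"y": 0,"z": 0,"wx": 0,"wy": 0,"wz": 0,"claw": 1},
  {"x": 0,"y": 0,"z": 0,"wx": 0,"wy": 0,"wz": 0,"claw": 1},
])

```text
time: 7.2
tool_pos: [0.4289, 0.0113, 0.0034]
tool_rot: [0.001, 0.708, 0.706, 0.001]
contact_force: [-0.7, 0.4, 6.2]
gripper_width: 0.275
```

```bash
python3 pl.py .4285 .0125 .002 89.8
python3 - <<'E'
import numpy as np
t=np.radians(-84.5);c=np.array([.6028,.2949]);n=np.array([-np.sin(t),np.cos(t)])
print(c+.025*n,c-.025*n)
E
```

```text
t 7.2 pos [0.4289 0.0113 0.0034] yaw 89.82 z [ 1.8e-03 -2.0e-04 -1.0e+00] F [-0.7  0.4  6.2] w 0.275 q [-0.15 -0.16  2.23  0.    1.07 -0.14]
shift [ 0.012 -0.004  0.014] turn [0.0009 0.0001 0.0002]
[0.6276849  0.29729614] [0.5779151  0.29250386]
```

Emit:
step_arm([
  {"x": 0,"y": 0,"z": -0.05,"wx": 0,"wy": 0,"wz": 0,"claw": 1},
  {"x": 0,"y": 0,"z": -0.15,"wx": 0,"wy": 0,"wz": 0,"claw": 1},
  {"x": 0,"y": 0,"z": -0.3,"wx": 0,"wy": 0,"wz": 0,"claw": 1},
  {"x": 0.15,"y": 0.1,"z": -0.5,"wx": 0,"wy": 0,"wz": 0,"claw": 1},
  {"x": 0.3,"y": 0.2,"z": -0.65,"wx": 0,"wy": 0,"wz": 0,"claw": 1},
  {"x": 0.5,"y": 0.35,"z": -0.75,"wx": 0,"wy": 0,"wz": 0,"claw": 1},
  {"x": 0.7,"y": 0.5,"z": -0.8,"wx": 0,"wy": 0,"wz": 0,"claw": 1},
  {"x": 0.86,"y": 0.6,"z": -0.8,"wx": 0,"wy": 0,"wz": 0,"claw": 1},
])

```text
time: 8.2
tool_pos: [0.4894, 0.0985, 0.0835]
tool_rot: [0.001, 0.708, 0.706, 0.001]
contact_force: [0.3, -1.5, -1.0]
gripper_width: 0.273
```

Emit:
step_arm([
  {"x": 0.12,"y": 0.09,"z": 0,"wx": 0,"wy": 0,"wz": 0,"claw": 1},
  {"x": 0.25,"y": 0.18,"z": 0,"wx": 0,"wy": 0,"wz": 0,"claw": 1},
  {"x": 0.38,"y": 0.26,"z": 0,"wx": 0,"wy": 0,"wz": 0,"claw": 1},
  {"x": 0.5,"y": 0.35,"z": 0,"wx": 0,"wy": 0,"wz": 0,"claw": 1},
  {"x": 0.63,"y": 0.44,"z": 0,"wx": 0,"wy": 0,"wz": 0,"claw": 1},
  {"x": 0.76,"y": 0.53,"z": 0,"wx": 0,"wy": 0,"wz": 0,"claw": 1},
  {"x": 0.88,"y": 0.62,"z": 0,"wx": 0,"wy": 0,"wz": 0,"claw": 1},
  {"x": 1,"y": 0.7,"z": 0,"wx": 0,"wy": 0,"wz": 0,"claw": 1},
])

```text
time: 9.2
tool_pos: [0.5591, 0.1978, 0.0823]
tool_rot: [0.0, 0.708, 0.706, 0.0]
contact_force: [-0.1, 0.1, 0.4]
gripper_width: 0.272
```

```bash
python3 wr.py pics/w2.png;python3 pl.py .6277 .2973 .04 95.5
```

```text
t 9.25 pos [0.5598 0.1989 0.0826] yaw 89.86 z [ 0.0013  0.0011 -1.    ] F [-0.7 -1.1  0.8] w 0.272 q [0.22 0.12 1.81 0.   1.22 0.22]
shift [0.985 0.676 0.428] turn [ 0.0007 -0.0005 -0.0492]
```

View pics/w2.png

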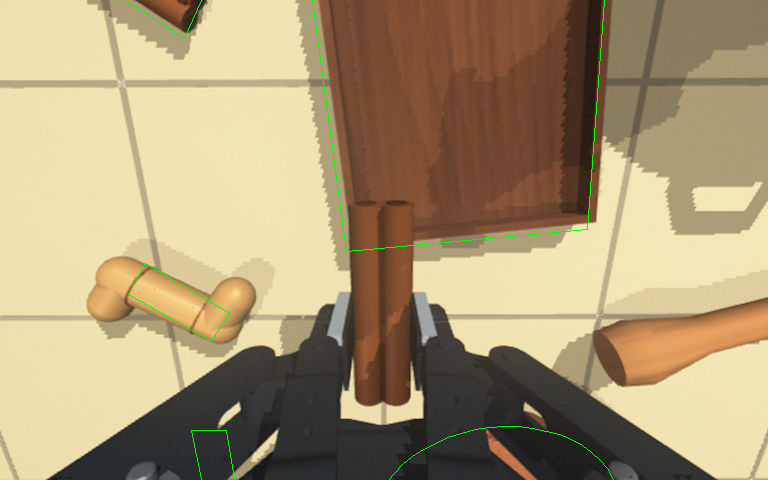

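The stick is held level and square, and the tray is 4–5 mm from its predicted outline, toward +x/+y. I'll allow for that and lower the stick into the far half.

Emit:
step_arm([
  {"x": 0.12,"y": 0.1,"z": 0,"wx": 0,"wy": 0,"wz": 0,"claw": 1},
  {"x": 0.27,"y": 0.2,"z": 0,"wx": 0,"wy": 0,"wz": -0.01,"claw": 1},
  {"x": 0.42,"y": 0.3,"z": 0,"wx": 0,"wy": 0,"wz": -0.02,"claw": 1},
  {"x": 0.57,"y": 0.42,"z": 0.05,"wx": 0,"wy": 0,"wz": -0.03,"claw": 1},
  {"x": 0.72,"y": 0.53,"z": 0.12,"wx": 0,"wy": 0,"wz": -0.04,"claw": 1},
  {"x": 0.86,"y": 0.63,"z": 0.22,"wx": 0,"wy": 0,"wz": -0.05,"claw": 1},
  {"x": 0.95,"y": 0.69,"z": 0.32,"wx": 0,"wy": 0,"wz": -0.05,"claw": 1},
  {"x": 1,"y": 0.7,"z": 0.43,"wx": 0,"wy": 0,"wz": -0.05,"claw": 1},
])

```text
time: 10.25
tool_pos: [0.6291, 0.2975, 0.0387]
tool_rot: [0.0, 0.672, 0.741, 0.0]
contact_force: [-1.0, 0.7, -0.5]
gripper_width: 0.273
```

```bash
python3 wr.py pics/w3.png;python3 pl.py .630 .299 .0095 95.5
```

```text
t 10.3 pos [0.6277 0.2973 0.0367] yaw 95.58 z [-2.8e-03 -7.0e-04 -1.0e+00] F [-1.3 -0.1 -0.2] w 0.271 q [0.34 0.39 1.57 0.   1.19 0.24]
shift [0.015 0.025 0.271] turn [-0.0014  0.0002  0.0007]
```

View pics/w3.png

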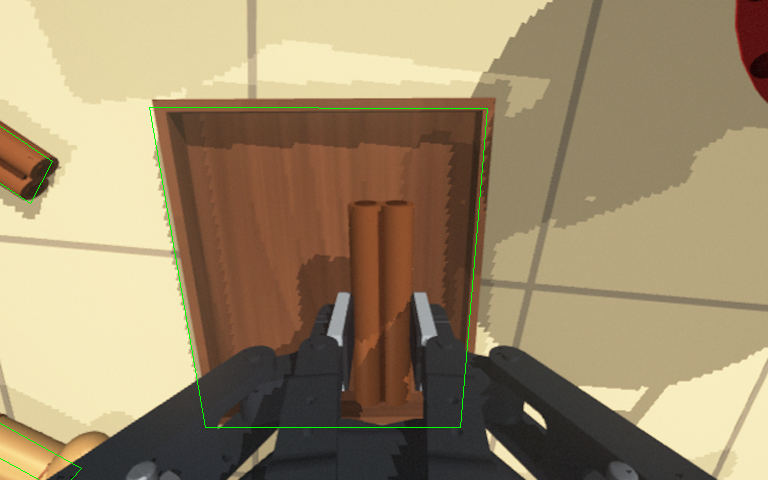

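Emit:
step_arm([
  {"x": 0.01,"y": 0.01,"z": 0.08,"wx": 0,"wy": 0,"wz": 0,"claw": 1},
  {"x": 0.02,"y": 0.02,"z": 0.14,"wx": 0,"wy": 0,"wz": 0,"claw": 1},
  {"x": 0.02,"y": 0.02,"z": 0.19,"wx": 0,"wy": 0,"wz": 0,"claw": 1},
  {"x": 0.02,"y": 0.02,"z": 0.23,"wx": 0,"wy": 0,"wz": 0,"claw": 1},
  {"x": 0.02,"y": 0.02,"z": 0.25,"wx": 0,"wy": 0,"wz": 0,"claw": 1},
  {"x": 0.02,"y": 0.02,"z": 0.27,"wx": 0,"wy": 0,"wz": 0,"claw": 1},
  {"x": 0.02,"y": 0.02,"z": 0.28,"wx": 0,"wy": 0,"wz": 0,"claw": 1},
  {"x": 0.02,"y": 0.02,"z": 0.28,"wx": 0,"wy": 0,"wz": 0,"claw": 1},
])

```text
time: 11.3
tool_pos: [0.6305, 0.299, 0.0113]
tool_rot: [-0.0, 0.672, 0.741, 0.0]
contact_force: [-0.7, 0.5, 0.3]
gripper_width: 0.278
```

```bash
python3 pl.py .630 .299 .0085 95.5
```

```text
t 11.3 pos [0.6305 0.299  0.0113] yaw 95.56 z [-0.  0. -1.] F [-0.7  0.5  0.3] w 0.278 q [0.34 0.42 1.57 0.   1.15 0.24]
shift [ 0.001 -0.005  0.028] turn [-0.     -0.      0.0005]
```

Lower 3 mm more, release partly, and rise.

Emit:
step_arm([
  {"x": 0,"y": 0,"z": 0.01,"wx": 0,"wy": 0,"wz": 0,"claw": 1},
  {"x": 0,"y": 0,"z": 0.02,"wx": 0,"wy": 0,"wz": 0,"claw": 1},
  {"x": 0,"y": 0,"z": 0.03,"wx": 0,"wy": 0,"wz": 0,"claw": 1},
  {"x": 0,"y": 0,"z": 0.03,"wx": 0,"wy": 0,"wz": 0,"claw": 1},
  {"x": 0,"y": 0,"z": 0.03,"wx": 0,"wy": 0,"wz": 0,"claw": 1},
  {"x": 0,"y": 0,"z": 0.03,"wx": 0,"wy": 0,"wz": 0,"claw": 0.35},
  {"x": 0,"y": 0,"z": 0.03,"wx": 0,"wy": 0,"wz": 0,"claw": 0.25},
  {"x": 0,"y": 0,"z": 0.03,"wx": 0,"wy": 0,"wz": 0,"claw": 0.25},
])

```text
time: 12.3
tool_pos: [0.6305, 0.299, 0.0082]
tool_rot: [-0.0, 0.672, 0.741, -0.0]
contact_force: [0.2, -0.2, -0.9]
gripper_width: 0.377
```

```bash
python3 pl.py .4227 .357 .085 147.3
```

```text
t 12.3 pos [0.6305 0.299  0.0082] yaw 95.56 z [-1.e-04 -0.e+00 -1.e+00] F [ 0.2 -0.2 -0.9] w 0.377 q [0.34 0.43 1.57 0.   1.15 0.24]
shift [ 0.779 -2.012 -0.768] turn [-0.     -0.     -0.4515]
```

Emit:
step_arm([
  {"x": 0,"y": 0,"z": -0.1,"wx": 0,"wy": 0,"wz": 0,"claw": 0.25},
  {"x": 0,"y": 0,"z": -0.3,"wx": 0,"wy": 0,"wz": 0,"claw": 0.25},
  {"x": 0,"y": 0,"z": -0.5,"wx": 0,"wy": 0,"wz": 0,"claw": 0.1},
  {"x": 0.05,"y": -0.1,"z": -0.7,"wx": 0,"wy": 0,"wz": -0.05,"claw": -0.3},
  {"x": 0.1,"y": -0.3,"z": -0.8,"wx": 0,"wy": 0,"wz": -0.1,"claw": -0.3},
  {"x": 0.2,"y": -0.5,"z": -0.9,"wx": 0,"wy": 0,"wz": -0.15,"claw": -0.3},
  {"x": 0.3,"y": -0.75,"z": -0.9,"wx": 0,"wy": 0,"wz": -0.2,"claw": -0.3},
  {"x": 0.4,"y": -1,"z": -0.9,"wx": 0,"wy": 0,"wz": -0.2,"claw": -0.3},
])

```text
time: 13.3
tool_pos: [0.5272, 0.3297, 0.1007]
tool_rot: [0.001, 0.511, 0.859, 0.001]
contact_force: [-0.1, -0.3, 0.4]
gripper_width: 0.651
```

```bash
python3 pl.py .4227 .357 .09 147.3
```

```text
t 13.3 pos [0.5272 0.3297 0.1007] yaw 118.5 z [ 0.0028  0.0014 -1.    ] F [-0.1 -0.3  0.4] w 0.651 q [ 0.44  0.15  1.73  0.    1.25 -0.06]
shift [ 0.739 -0.788  0.105] turn [ 0.0015  0.0004 -0.2514]
```

Emit:
step_arm([
  {"x": 0.1,"y": -0.1,"z": 0.02,"wx": 0,"wy": 0,"wz": -0.03,"claw": -0.3},
  {"x": 0.2,"y": -0.22,"z": 0.04,"wx": 0,"wy": 0,"wz": -0.07,"claw": -0.3},
  {"x": 0.3,"y": -0.35,"z": 0.06,"wx": 0,"wy": 0,"wz": -0.11,"claw": -0.3},
  {"x": 0.42,"y": -0.48,"z": 0.08,"wx": 0,"wy": 0,"wz": -0.15,"claw": -0.3},
  {"x": 0.54,"y": -0.6,"z": 0.1,"wx": 0,"wy": 0,"wz": -0.19,"claw": -0.3},
  {"x": 0.64,"y": -0.7,"z": 0.1,"wx": 0,"wy": 0,"wz": -0.23,"claw": -0.3},
  {"x": 0.71,"y": -0.76,"z": 0.1,"wx": 0,"wy": 0,"wz": -0.25,"claw": -0.3},
  {"x": 0.74,"y": -0.79,"z": 0.1,"wx": 0,"wy": 0,"wz": -0.25,"claw": -0.3},
])

```text
time: 14.3
tool_pos: [0.4225, 0.3569, 0.0894]
tool_rot: [0.001, 0.283, 0.959, 0.001]
contact_force: [0.1, 0.4, -0.3]
gripper_width: 0.65
```

```bash
python3 wr.py pics/w4.png;python3 pl.py .4227 .357 .003 147.3
```

```text
t 14.35 pos [0.4222 0.3569 0.0891] yaw 147.1 z [ 8.e-04  7.e-04 -1.e+00] F [-0.1  0.1 -0.4] w 0.648 q [ 0.57  0.01  1.9   0.    1.23 -0.43]
shift [-0.004  0.003  0.861] turn [ 0.0005  0.0001 -0.0017]
```

View pics/w4.png

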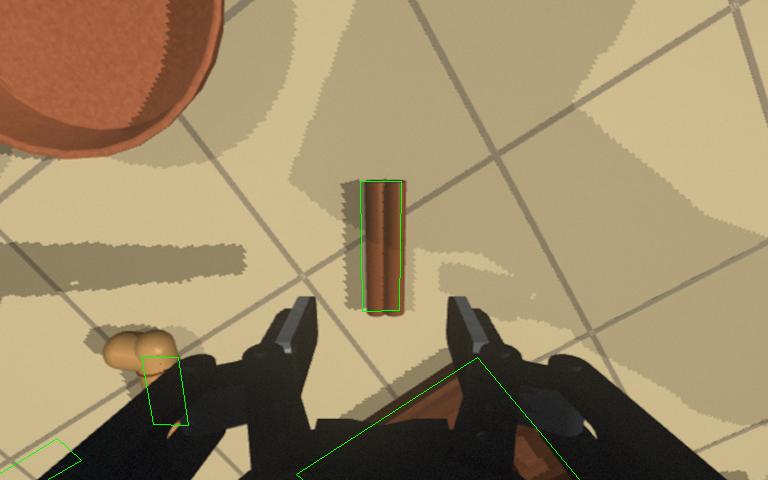

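Emit:
step_arm([
  {"x": -0.02,"y": 0.02,"z": 0.2,"wx": 0,"wy": 0,"wz": 0,"claw": -0.3},
  {"x": -0.02,"y": 0.02,"z": 0.42,"wx": 0,"wy": 0,"wz": 0,"claw": -0.3},
  {"x": -0.02,"y": 0.02,"z": 0.62,"wx": 0,"wy": 0,"wz": 0,"claw": -0.3},
  {"x": -0.02,"y": 0.02,"z": 0.78,"wx": 0,"wy": 0,"wz": 0,"claw": -0.3},
  {"x": -0.02,"y": 0.02,"z": 0.85,"wx": 0,"wy": 0,"wz": 0,"claw": 0},
  {"x": -0.02,"y": 0.02,"z": 0.86,"wx": 0,"wy": 0,"wz": 0,"claw": 0.3},
  {"x": -0.02,"y": 0.02,"z": 0.86,"wx": 0,"wy": 0,"wz": 0,"claw": 1},
  {"x": -0.02,"y": 0.02,"z": 0.86,"wx": 0,"wy": 0,"wz": 0,"claw": 1},
])

```text
time: 15.35
tool_pos: [0.4257, 0.3575, 0.0031]
tool_rot: [0.001, 0.283, 0.959, 0.001]
contact_force: [0.1, -0.5, -0.8]
gripper_width: 0.272
```

Emit:
step_arm([
  {"x": 0,"y": 0,"z": 0,"wx": 0,"wy": 0,"wz": 0,"claw": 1},
  {"x": 0,"y": 0,"z": 0,"wx": 0,"wy": 0,"wz": 0,"claw": 1},
  {"x": 0,"y": 0,"z": 0,"wx": 0,"wy": 0,"wz": 0,"claw": 1},
  {"x": 0,"y": 0,"z": -0.1,"wx": 0,"wy": 0,"wz": 0,"claw": 1},
  {"x": 0,"y": 0,"z": -0.25,"wx": 0,"wy": 0,"wz": 0,"claw": 1},
  {"x": 0,"y": 0,"z": -0.45,"wx": 0,"wy": 0,"wz": 0,"claw": 1},
  {"x": 0,"y": 0,"z": -0.65,"wx": 0,"wy": 0,"wz": 0,"claw": 1},
  {"x": 0,"y": 0,"z": -0.8,"wx": 0,"wy": 0,"wz": 0,"claw": 1},
])

```text
time: 16.35
tool_pos: [0.4259, 0.3575, 0.0847]
tool_rot: [0.001, 0.283, 0.959, 0.001]
contact_force: [-0.5, -0.1, -0.1]
gripper_width: 0.274
```

```bash
python3 pl.py .580 .2945 .08 95.5
```

```text
t 16.35 pos [0.4259 0.3575 0.0847] yaw 147.12 z [ 0.0021  0.0013 -1.    ] F [-0.5 -0.1 -0.1] w 0.274 q [ 0.56  0.03  1.9  -0.    1.22 -0.43]
shift [-1.637  0.307  0.05 ] turn [ 0.0013 -0.      0.4505]
```

Emit:
step_arm([
  {"x": -0.1,"y": 0.02,"z": 0,"wx": 0,"wy": 0,"wz": 0.05,"claw": 1},
  {"x": -0.22,"y": 0.04,"z": 0,"wx": 0,"wy": 0,"wz": 0.1,"claw": 1},
  {"x": -0.35,"y": 0.06,"z": 0,"wx": 0,"wy": 0,"wz": 0.15,"claw": 1},
  {"x": -0.48,"y": 0.08,"z": 0,"wx": 0,"wy": 0,"wz": 0.2,"claw": 1},
  {"x": -0.6,"y": 0.1,"z": 0,"wx": 0,"wy": 0,"wz": 0.25,"claw": 1},
  {"x": -0.72,"y": 0.12,"z": 0,"wx": 0,"wy": 0,"wz": 0.3,"claw": 1},
  {"x": -0.82,"y": 0.15,"z": 0,"wx": 0,"wy": 0,"wz": 0.35,"claw": 1},
  {"x": -0.9,"y": 0.17,"z": 0,"wx": 0,"wy": 0,"wz": 0.4,"claw": 1},
])

```text
time: 17.35
tool_pos: [0.5105, 0.3224, 0.083]
tool_rot: [0.0, 0.636, 0.772, 0.0]
contact_force: [-0.1, -0.3, -0.5]
gripper_width: 0.271
```

```bash
python3 pl.py .5807 .2945 .04 95.5
```

```text
t 17.35 pos [0.5105 0.3224 0.083 ] yaw 101.08 z [ 3.e-04  1.e-04 -1.e+00] F [-0.1 -0.3 -0.5] w 0.271 q [0.44 0.14 1.78 0.   1.22 0.25]
shift [-0.409  0.636  0.43 ] turn [ 0.0002 -0.      0.0487]
```

Emit:
step_arm([
  {"x": -0.08,"y": 0.12,"z": 0,"wx": 0,"wy": 0,"wz": 0.01,"claw": 1},
  {"x": -0.18,"y": 0.27,"z": 0,"wx": 0,"wy": 0,"wz": 0.03,"claw": 1},
  {"x": -0.28,"y": 0.43,"z": 0,"wx": 0,"wy": 0,"wz": 0.04,"claw": 1},
  {"x": -0.37,"y": 0.57,"z": 0.05,"wx": 0,"wy": 0,"wz": 0.05,"claw": 1},
  {"x": -0.41,"y": 0.64,"z": 0.15,"wx": 0,"wy": 0,"wz": 0.05,"claw": 1},
  {"x": -0.41,"y": 0.64,"z": 0.28,"wx": 0,"wy": 0,"wz": 0.05,"claw": 1},
  {"x": -0.41,"y": 0.64,"z": 0.38,"wx": 0,"wy": 0,"wz": 0.05,"claw": 1},
  {"x": -0.41,"y": 0.64,"z": 0.43,"wx": 0,"wy": 0,"wz": 0.05,"claw": 1},
])

```text
time: 18.35
tool_pos: [0.5795, 0.2948, 0.0377]
tool_rot: [-0.001, 0.672, 0.741, -0.001]
contact_force: [0.2, 0.5, -0.0]
gripper_width: 0.274
```

```bash
python3 wr.py pics/w5.png;python3 pl.py .5807 .2945 .0085 95.5
```

```text
t 18.4 pos [0.5794 0.2947 0.0375] yaw 95.59 z [-2.4e-03 -9.0e-04 -1.0e+00] F [-0.3  0.8 -1.3] w 0.277 q [0.36 0.3  1.68 0.   1.17 0.26]
shift [-0.003  0.013  0.29 ] turn [-0.0013  0.0003  0.0008]
```

View pics/w5.png

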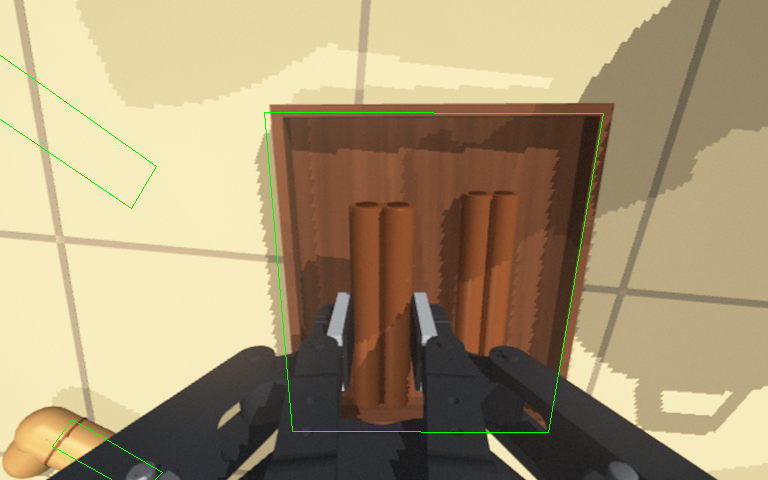

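The first stick lies flat in the tray, parallel to the one in the gripper. Lowering the second.

Emit:
step_arm([
  {"x": 0,"y": 0.01,"z": 0.1,"wx": 0,"wy": 0,"wz": 0,"claw": 1},
  {"x": 0,"y": 0.01,"z": 0.18,"wx": 0,"wy": 0,"wz": 0,"claw": 1},
  {"x": 0,"y": 0.01,"z": 0.24,"wx": 0,"wy": 0,"wz": 0,"claw": 1},
  {"x": 0,"y": 0.01,"z": 0.28,"wx": 0,"wy": 0,"wz": 0,"claw": 1},
  {"x": 0,"y": 0.01,"z": 0.3,"wx": 0,"wy": 0,"wz": 0,"claw": 1},
  {"x": 0,"y": 0.01,"z": 0.31,"wx": 0,"wy": 0,"wz": 0,"claw": 1},
  {"x": 0,"y": 0.01,"z": 0.31,"wx": 0,"wy": 0,"wz": 0,"claw": 1},
  {"x": 0,"y": 0.01,"z": 0.31,"wx": 0,"wy": 0,"wz": 0,"claw": 1},
])

```text
time: 19.4
tool_pos: [0.5819, 0.295, 0.0086]
tool_rot: [0.0, 0.672, 0.741, 0.0]
contact_force: [0.0, 0.3, -1.0]
gripper_width: 0.277
```

```bash
python3 pl.py .5807 .2945 .0083 95.5
```

```text
t 19.4 pos [0.5819 0.295  0.0086] yaw 95.56 z [ 4.e-04  2.e-04 -1.e+00] F [ 0.   0.3 -1. ] w 0.277 q [0.36 0.34 1.69 0.   1.12 0.26]
shift [-0.004 -0.013  0.003] turn [ 0.0002 -0.0001  0.0005]
```

Emit:
step_arm([
  {"x": 0,"y": 0,"z": 0.005,"wx": 0,"wy": 0,"wz": 0,"claw": 1},
  {"x": 0,"y": 0,"z": 0.005,"wx": 0,"wy": 0,"wz": 0,"claw": 0.35},
  {"x": 0,"y": 0,"z": 0.005,"wx": 0,"wy": 0,"wz": 0,"claw": 0.25},
  {"x": 0,"y": 0,"z": 0.005,"wx": 0,"wy": 0,"wz": 0,"claw": 0.25},
  {"x": 0,"y": 0,"z": -0.1,"wx": 0,"wy": 0,"wz": 0,"claw": 0.25},
  {"x": 0,"y": 0,"z": -0.3,"wx": 0,"wy": 0,"wz": 0,"claw": 0.25},
  {"x": 0,"y": 0,"z": -0.55,"wx": 0,"wy": 0,"wz": 0,"claw": 0.25},
  {"x": 0,"y": 0,"z": -0.8,"wx": 0,"wy": 0,"wz": 0,"claw": 0},
])

```text
time: 20.4
tool_pos: [0.5824, 0.2952, 0.0911]
tool_rot: [0.0, 0.672, 0.741, 0.001]
contact_force: [-0.0, -0.2, 0.9]
gripper_width: 0.503
```

```bash
python3 wr.py pics/w6.png;python3 pl.py .4103 -.1549 .1 90
```

```text
t 20.45 pos [0.5847 0.2961 0.0955] yaw 95.56 z [ 0.0082  0.0031 -1.    ] F [2.  0.7 1.9] w 0.498 q [0.36 0.23 1.65 0.   1.25 0.26]
shift [-4.32  -2.173 -0.073] turn [ 0.0042 -0.0013  0.0485]
```

View pics/w6.png

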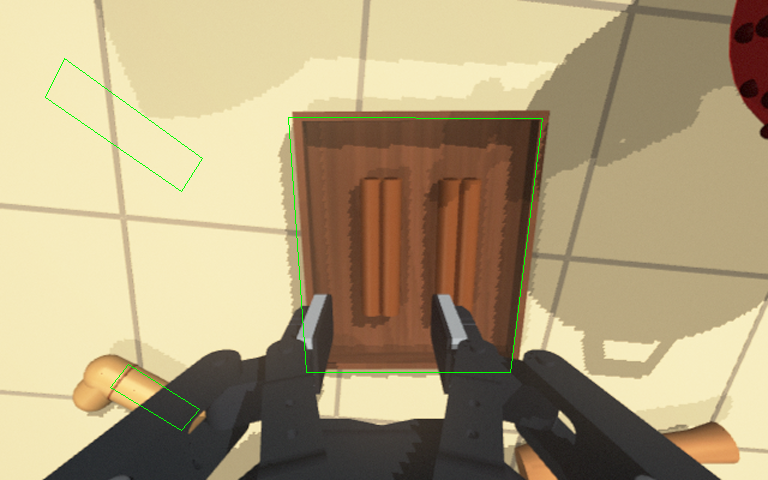

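Both sticks are flat, parallel and along the tray. Next, the garlic bulb at (385,221) in the top view.

Emit:
step_arm([
  {"x": -0.12,"y": -0.08,"z": 0,"wx": 0,"wy": 0,"wz": -0.02,"claw": -0.5},
  {"x": -0.25,"y": -0.17,"z": 0,"wx": 0,"wy": 0,"wz": -0.04,"claw": -0.9},
  {"x": -0.38,"y": -0.26,"z": -0.02,"wx": 0,"wy": 0,"wz": -0.07,"claw": -0.9},
  {"x": -0.5,"y": -0.35,"z": -0.05,"wx": 0,"wy": 0,"wz": -0.1,"claw": -0.9},
  {"x": -0.63,"y": -0.44,"z": -0.05,"wx": 0,"wy": 0,"wz": -0.12,"claw": -0.9},
  {"x": -0.76,"y": -0.53,"z": -0.05,"wx": 0,"wy": 0,"wz": -0.14,"claw": -0.9},
  {"x": -0.88,"y": -0.62,"z": -0.05,"wx": 0,"wy": 0,"wz": -0.16,"claw": -0.9},
  {"x": -1,"y": -0.7,"z": -0.05,"wx": 0,"wy": 0,"wz": -0.16,"claw": -0.9},
])

```text
time: 21.45
tool_pos: [0.5219, 0.1882, 0.0942]
tool_rot: [0.001, 0.546, 0.838, 0.001]
contact_force: [-0.1, -0.5, -0.2]
gripper_width: 0.955
```

```bash
python3 pl.py .4103 -.1549 .1 114
```

```text
t 21.45 pos [0.5219 0.1882 0.0942] yaw 113.87 z [ 1.4e-03  3.0e-04 -1.0e+00] F [-0.1 -0.5 -0.2] w 0.955 q [ 0.21  0.01  1.89 -0.    1.23 -0.2 ]
shift [-2.686 -2.409 -0.061] turn [ 0.0007  0.0002 -0.0011]
```

Emit:
step_arm([
  {"x": -0.12,"y": -0.11,"z": 0,"wx": 0,"wy": 0,"wz": 0,"claw": -0.9},
  {"x": -0.25,"y": -0.22,"z": 0,"wx": 0,"wy": 0,"wz": 0,"claw": -0.9},
  {"x": -0.38,"y": -0.34,"z": 0,"wx": 0,"wy": 0,"wz": 0,"claw": -0.9},
  {"x": -0.5,"y": -0.45,"z": 0,"wx": 0,"wy": 0,"wz": 0,"claw": -0.9},
  {"x": -0.63,"y": -0.56,"z": 0,"wx": 0,"wy": 0,"wz": 0,"claw": -0.9},
  {"x": -0.76,"y": -0.68,"z": 0,"wx": 0,"wy": 0,"wz": 0,"claw": -0.9},
  {"x": -0.88,"y": -0.79,"z": 0,"wx": 0,"wy": 0,"wz": 0,"claw": -0.9},
  {"x": -1,"y": -0.9,"z": 0,"wx": 0,"wy": 0,"wz": 0,"claw": -0.9},
])

```text
time: 22.45
tool_pos: [0.4796, 0.0597, 0.0933]
tool_rot: [0.0, 0.545, 0.838, 0.0]
contact_force: [-1.1, -0.8, -1.1]
gripper_width: 0.948
```

Emit:
step_arm([
  {"x": -0.12,"y": -0.11,"z": 0,"wx": 0,"wy": 0,"wz": 0,"claw": -0.9},
  {"x": -0.25,"y": -0.22,"z": 0,"wx": 0,"wy": 0,"wz": 0,"claw": -0.9},
  {"x": -0.38,"y": -0.34,"z": 0,"wx": 0,"wy": 0,"wz": 0,"claw": -0.9},
  {"x": -0.5,"y": -0.45,"z": 0,"wx": 0,"wy": 0,"wz": 0,"claw": -0.9},
  {"x": -0.63,"y": -0.56,"z": 0,"wx": 0,"wy": 0,"wz": 0,"claw": -0.9},
  {"x": -0.76,"y": -0.68,"z": 0,"wx": 0,"wy": 0,"wz": 0,"claw": -0.9},
  {"x": -0.88,"y": -0.79,"z": 0,"wx": 0,"wy": 0,"wz": 0,"claw": -0.9},
  {"x": -1,"y": -0.9,"z": 0,"wx": 0,"wy": 0,"wz": 0,"claw": -0.9},
])

```text
time: 23.45
tool_pos: [0.4378, -0.0682, 0.0933]
tool_rot: [0.0, 0.545, 0.838, 0.0]
contact_force: [-0.4, 0.4, 0.3]
gripper_width: 0.956
```

```bash
python3 pl.py .4103 -.1549 .08 114
```

```text
t 23.45 pos [ 0.4378 -0.0682  0.0933] yaw 113.89 z [ 1.e-04  0.e+00 -1.e+00] F [-0.4  0.4  0.3] w 0.956 q [-0.32 -0.27  2.15  0.    1.26 -0.74]
shift [-0.682 -0.603  0.133] turn [ 0.     0.    -0.001]
```

Emit:
step_arm([
  {"x": -0.08,"y": -0.07,"z": 0,"wx": 0,"wy": 0,"wz": 0.03,"claw": -0.9},
  {"x": -0.18,"y": -0.16,"z": 0,"wx": 0,"wy": 0,"wz": 0.06,"claw": -0.9},
  {"x": -0.3,"y": -0.27,"z": 0,"wx": 0,"wy": 0,"wz": 0.1,"claw": -0.9},
  {"x": -0.42,"y": -0.38,"z": 0,"wx": 0,"wy": 0,"wz": 0.14,"claw": -0.9},
  {"x": -0.53,"y": -0.47,"z": 0,"wx": 0,"wy": 0,"wz": 0.18,"claw": -0.9},
  {"x": -0.62,"y": -0.55,"z": 0,"wx": 0,"wy": 0,"wz": 0.21,"claw": -0.9},
  {"x": -0.67,"y": -0.59,"z": 0.05,"wx": 0,"wy": 0,"wz": 0.21,"claw": -0.9},
  {"x": -0.68,"y": -0.6,"z": 0.1,"wx": 0,"wy": 0,"wz": 0.21,"claw": -0.9},
])

```text
time: 24.45
tool_pos: [0.4107, -0.1538, 0.0829]
tool_rot: [-0.0, 0.708, 0.706, 0.0]
contact_force: [0.0, 0.3, -0.5]
gripper_width: 0.951
```

```bash
python3 wr.py pics/w7.png;python3 pl.py .4103 -.1549 .004 90
```

```text
t 24.5 pos [ 0.4102 -0.1534  0.082 ] yaw 89.82 z [-0.0015  0.001  -1.    ] F [ 0.   0.4 -0.1] w 0.948 q [-0.53 -0.27  2.17  0.    1.24 -0.53]
shift [-0.016  0.002  0.78 ] turn [-0.0008 -0.0005 -0.0015]
```

View pics/w7.png

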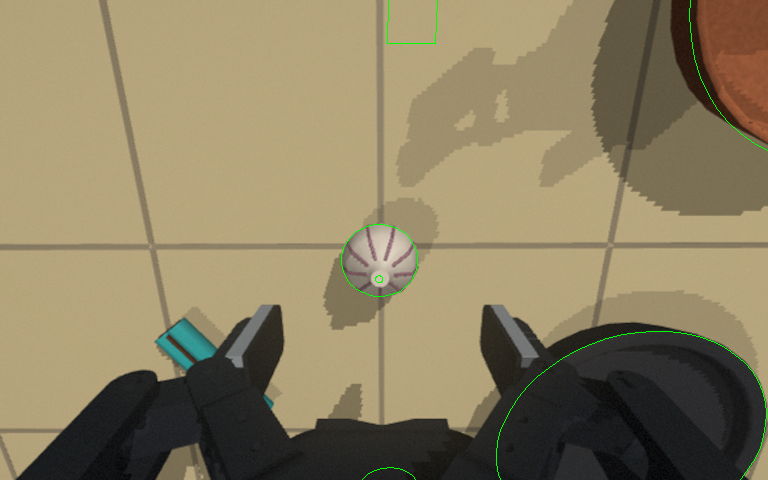

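The bulb sits squarely on its predicted outline (379,260). Descending and gripping.

Emit:
step_arm([
  {"x": -0.01,"y": 0,"z": 0.15,"wx": 0,"wy": 0,"wz": 0,"claw": -0.8},
  {"x": -0.01,"y": 0,"z": 0.33,"wx": 0,"wy": 0,"wz": 0,"claw": -0.8},
  {"x": -0.01,"y": 0,"z": 0.5,"wx": 0,"wy": 0,"wz": 0,"claw": -0.8},
  {"x": -0.01,"y": 0,"z": 0.64,"wx": 0,"wy": 0,"wz": 0,"claw": -0.8},
  {"x": -0.01,"y": 0,"z": 0.73,"wx": 0,"wy": 0,"wz": 0,"claw": -0.8},
  {"x": -0.01,"y": 0,"z": 0.77,"wx": 0,"wy": 0,"wz": 0,"claw": -0.4},
  {"x": -0.01,"y": 0,"z": 0.77,"wx": 0,"wy": 0,"wz": 0,"claw": -0.2},
  {"x": -0.01,"y": 0,"z": 0.77,"wx": 0,"wy": 0,"wz": 0,"claw": 0},
])

```text
time: 25.5
tool_pos: [0.4116, -0.155, 0.0073]
tool_rot: [0.001, 0.708, 0.706, 0.0]
contact_force: [0.2, 0.1, -1.1]
gripper_width: 0.511
```

Emit:
step_arm([
  {"x": 0,"y": 0,"z": 0,"wx": 0,"wy": 0,"wz": 0,"claw": 1},
  {"x": 0,"y": 0,"z": 0,"wx": 0,"wy": 0,"wz": 0,"claw": 1},
  {"x": 0,"y": 0,"z": 0,"wx": 0,"wy": 0,"wz": 0,"claw": 1},
  {"x": 0,"y": 0,"z": 0,"wx": 0,"wy": 0,"wz": 0,"claw": 1},
  {"x": 0,"y": 0,"z": -0.1,"wx": 0,"wy": 0,"wz": 0,"claw": 1},
  {"x": 0,"y": 0,"z": -0.3,"wx": 0,"wy": 0,"wz": 0,"claw": 1},
  {"x": 0,"y": 0,"z": -0.55,"wx": 0,"wy": 0,"wz": 0,"claw": 1},
  {"x": 0,"y": 0,"z": -0.8,"wx": 0,"wy": 0,"wz": 0,"claw": 1},
])

```text
time: 26.5
tool_pos: [0.4106, -0.1544, 0.0871]
tool_rot: [-0.0, 0.708, 0.706, 0.0]
contact_force: [-0.6, 0.2, -0.8]
gripper_width: 0.509
```

```bash
python3 wr.py pics/w8.png; python3 pl.py .6443 .0297 .09 90
```

```text
t 26.55 pos [ 0.4128 -0.1557  0.0908] yaw 89.83 z [ 0.0053 -0.003  -1.    ] F [ 2.2 -0.9  1.3] w 0.507 q [-0.53 -0.28  2.16  0.    1.25 -0.53]
shift [1.861 2.31  0.015] turn [ 0.0026  0.0015 -0.0015]
```

View pics/w8.png

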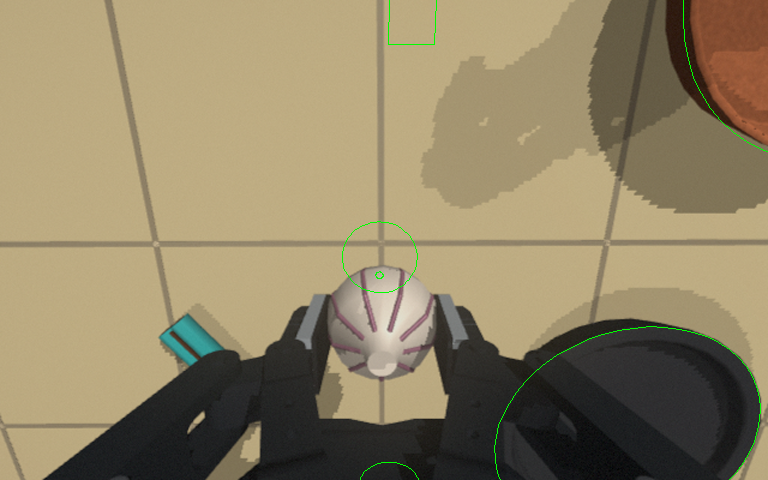

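Emit:
step_arm([
  {"x": 0.1,"y": 0.12,"z": 0,"wx": 0,"wy": 0,"wz": 0,"claw": 1},
  {"x": 0.2,"y": 0.25,"z": 0,"wx": 0,"wy": 0,"wz": 0,"claw": 1},
  {"x": 0.3,"y": 0.38,"z": 0,"wx": 0,"wy": 0,"wz": 0,"claw": 1},
  {"x": 0.4,"y": 0.5,"z": 0,"wx": 0,"wy": 0,"wz": 0,"claw": 1},
  {"x": 0.5,"y": 0.63,"z": 0,"wx": 0,"wy": 0,"wz": 0,"claw": 1},
  {"x": 0.6,"y": 0.76,"z": 0,"wx": 0,"wy": 0,"wz": 0,"claw": 1},
  {"x": 0.7,"y": 0.88,"z": 0,"wx": 0,"wy": 0,"wz": 0,"claw": 1},
  {"x": 0.8,"y": 1,"z": 0,"wx": 0,"wy": 0,"wz": 0,"claw": 1},
])

```text
time: 27.55
tool_pos: [0.512, -0.0742, 0.0863]
tool_rot: [0.0, 0.708, 0.706, -0.0]
contact_force: [0.3, -0.2, -0.5]
gripper_width: 0.505
```

Emit:
step_arm([
  {"x": 0.1,"y": 0.12,"z": 0,"wx": 0,"wy": 0,"wz": 0,"claw": 1},
  {"x": 0.2,"y": 0.25,"z": 0,"wx": 0,"wy": 0,"wz": 0,"claw": 1},
  {"x": 0.3,"y": 0.38,"z": 0,"wx": 0,"wy": 0,"wz": 0,"claw": 1},
  {"x": 0.4,"y": 0.5,"z": 0,"wx": 0,"wy": 0,"wz": 0,"claw": 1},
  {"x": 0.5,"y": 0.63,"z": 0,"wx": 0,"wy": 0,"wz": 0,"claw": 1},
  {"x": 0.6,"y": 0.76,"z": 0,"wx": 0,"wy": 0,"wz": 0,"claw": 1},
  {"x": 0.7,"y": 0.88,"z": 0,"wx": 0,"wy": 0,"wz": 0,"claw": 1},
  {"x": 0.8,"y": 1,"z": 0,"wx": 0,"wy": 0,"wz": 0,"claw": 1},
])

```text
time: 28.55
tool_pos: [0.6122, 0.0054, 0.0863]
tool_rot: [-0.0, 0.708, 0.706, -0.0]
contact_force: [1.0, -0.2, -0.3]
gripper_width: 0.504
```

```bash
python3 wr.py pics/w9.png; python3 pl.py .6443 .029 .05 90
```

```text
t 28.6 pos [0.6133 0.0064 0.0865] yaw 89.87 z [ 1.6e-03  8.0e-04 -1.0e+00] F [-0.7  0.7 -0.9] w 0.507 q [-0.11  0.15  1.76  0.    1.23 -0.11]
shift [0.226 0.309 0.366] turn [ 0.0008 -0.0004 -0.0012]
```

View pics/w9.png

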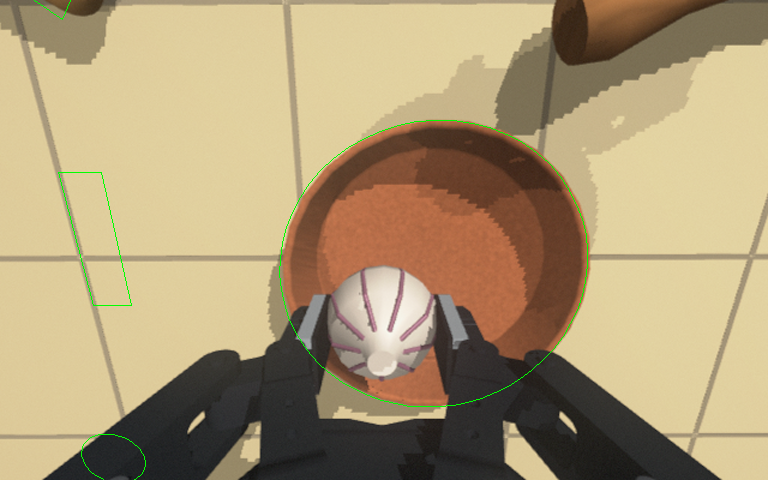

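Emit:
step_arm([
  {"x": 0.06,"y": 0.08,"z": 0,"wx": 0,"wy": 0,"wz": 0,"claw": 1},
  {"x": 0.13,"y": 0.18,"z": 0,"wx": 0,"wy": 0,"wz": 0,"claw": 1},
  {"x": 0.19,"y": 0.26,"z": 0.05,"wx": 0,"wy": 0,"wz": 0,"claw": 1},
  {"x": 0.22,"y": 0.3,"z": 0.15,"wx": 0,"wy": 0,"wz": 0,"claw": 1},
  {"x": 0.23,"y": 0.31,"z": 0.28,"wx": 0,"wy": 0,"wz": 0,"claw": 1},
  {"x": 0.23,"y": 0.31,"z": 0.41,"wx": 0,"wy": 0,"wz": 0,"claw": 1},
  {"x": 0.23,"y": 0.31,"z": 0.5,"wx": 0,"wy": 0,"wz": 0,"claw": 1},
  {"x": 0.23,"y": 0.31,"z": 0.56,"wx": 0,"wy": 0,"wz": 0,"claw": 1},
])

```text
time: 29.6
tool_pos: [0.6419, 0.0275, 0.0293]
tool_rot: [-0.0, 0.708, 0.706, -0.0]
contact_force: [-0.3, -0.2, -0.8]
gripper_width: 0.501
```

```bash
python3 pl.py .6443 .029 .012 90
```

```text
t 29.6 pos [0.6419 0.0275 0.0293] yaw 89.81 z [-1.2e-03  1.0e-04 -1.0e+00] F [-0.3 -0.2 -0.8] w 0.501 q [-0.07  0.29  1.7  -0.    1.15 -0.07]
shift [0.015 0.024 0.173] turn [-0.0006 -0.     -0.0016]
```

Emit:
step_arm([
  {"x": 0,"y": 0,"z": 0.05,"wx": 0,"wy": 0,"wz": 0,"claw": 1},
  {"x": 0,"y": 0,"z": 0.09,"wx": 0,"wy": 0,"wz": 0,"claw": 1},
  {"x": 0,"y": 0,"z": 0.12,"wx": 0,"wy": 0,"wz": 0,"claw": 1},
  {"x": 0,"y": 0,"z": 0.14,"wx": 0,"wy": 0,"wz": 0,"claw": 1},
  {"x": 0,"y": 0,"z": 0.15,"wx": 0,"wy": 0,"wz": 0,"claw": 1},
  {"x": 0,"y": 0,"z": 0.16,"wx": 0,"wy": 0,"wz": 0,"claw": 1},
  {"x": 0,"y": 0,"z": 0.16,"wx": 0,"wy": 0,"wz": 0,"claw": 1},
  {"x": 0,"y": 0,"z": 0.16,"wx": 0,"wy": 0,"wz": 0,"claw": 1},
])

```text
time: 30.6
tool_pos: [0.6425, 0.0277, 0.0144]
tool_rot: [0.0, 0.708, 0.706, 0.0]
contact_force: [0.3, -0.3, -0.8]
gripper_width: 0.506
```

```bash
python3 pl.py .6443 .029 .0115 90
```

```text
t 30.6 pos [0.6425 0.0277 0.0144] yaw 89.83 z [ 2.e-04 -0.e+00 -1.e+00] F [ 0.3 -0.3 -0.8] w 0.506 q [-0.07  0.31  1.71 -0.    1.12 -0.07]
shift [0.013 0.018 0.029] turn [ 0.0001  0.     -0.0015]
```

Emit:
step_arm([
  {"x": 0,"y": 0,"z": 0.015,"wx": 0,"wy": 0,"wz": 0,"claw": 1},
  {"x": 0,"y": 0,"z": 0.025,"wx": 0,"wy": 0,"wz": 0,"claw": 1},
  {"x": 0,"y": 0,"z": 0.03,"wx": 0,"wy": 0,"wz": 0,"claw": 1},
  {"x": 0,"y": 0,"z": 0.03,"wx": 0,"wy": 0,"wz": 0,"claw": 1},
  {"x": 0,"y": 0,"z": 0.03,"wx": 0,"wy": 0,"wz": 0,"claw": 1},
  {"x": 0,"y": 0,"z": 0.03,"wx": 0,"wy": 0,"wz": 0,"claw": 1},
  {"x": 0,"y": 0,"z": 0.03,"wx": 0,"wy": 0,"wz": 0,"claw": 1},
  {"x": 0,"y": 0,"z": 0.03,"wx": 0,"wy": 0,"wz": 0,"claw": 1},
])

```text
time: 31.6
tool_pos: [0.6427, 0.0277, 0.0133]
tool_rot: [-0.0, 0.708, 0.706, -0.0]
contact_force: [-4.6, -0.6, 9.6]
gripper_width: 0.509
```

Floor contact (about 10 N). Easing off slightly and releasing.

Emit:
step_arm([
  {"x": 0,"y": 0,"z": -0.01,"wx": 0,"wy": 0,"wz": 0,"claw": 1},
  {"x": 0,"y": 0,"z": -0.01,"wx": 0,"wy": 0,"wz": 0,"claw": -0.1},
  {"x": 0,"y": 0,"z": -0.01,"wx": 0,"wy": 0,"wz": 0,"claw": -0.3},
  {"x": 0,"y": 0,"z": -0.01,"wx": 0,"wy": 0,"wz": 0,"claw": -0.45},
  {"x": 0,"y": 0,"z": -0.05,"wx": 0,"wy": 0,"wz": 0,"claw": -0.45},
  {"x": 0,"y": 0,"z": -0.25,"wx": 0,"wy": 0,"wz": 0,"claw": -0.45},
  {"x": 0,"y": 0,"z": -0.5,"wx": 0,"wy": 0,"wz": 0,"claw": -0.45},
  {"x": 0,"y": 0,"z": -0.8,"wx": 0,"wy": 0,"wz": 0,"claw": -0.45},
])

```text
time: 32.6
tool_pos: [0.6426, 0.0277, 0.0933]
tool_rot: [0.0, 0.708, 0.706, 0.0]
contact_force: [-0.5, 0.2, 0.2]
gripper_width: 0.728
```

```bash
python3 wr.py pics/w10.png; python3 pl.py .4169 -.3429 .09 90;python3 pl.py .4169 -.3429 .09 10
```

```text
t 32.65 pos [0.6458 0.0275 0.099 ] yaw 89.84 z [ 9.1e-03 -6.0e-04 -1.0e+00] F [1.6 1.1 3.6] w 0.726 q [-0.07  0.21  1.67  0.    1.25 -0.07]
shift [-3.711 -2.279  0.071] turn [ 0.0045  0.0003 -0.0014]
t 32.65 pos [0.6458 0.0275 0.099 ] yaw 89.84 z [ 9.1e-03 -6.0e-04 -1.0e+00] F [1.6 1.1 3.6] w 0.726 q [-0.07  0.21  1.67  0.    1.25 -0.07]
shift [-3.711 -2.279  0.071] turn [ 0.004  -0.0029  0.6967]
```

View pics/w10.png

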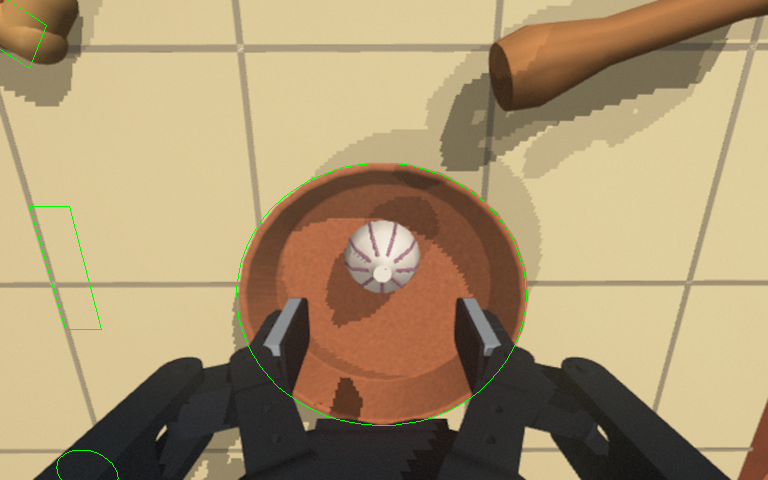

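The first bulb is upright on the bowl's floor. Heading for the second.

Emit:
step_arm([
  {"x": -0.12,"y": -0.09,"z": 0,"wx": 0,"wy": 0,"wz": -0.02,"claw": -0.8},
  {"x": -0.25,"y": -0.18,"z": 0,"wx": 0,"wy": 0,"wz": -0.04,"claw": -0.8},
  {"x": -0.38,"y": -0.27,"z": 0,"wx": 0,"wy": 0,"wz": -0.06,"claw": -0.8},
  {"x": -0.5,"y": -0.36,"z": 0,"wx": 0,"wy": 0,"wz": -0.08,"claw": -0.8},
  {"x": -0.63,"y": -0.45,"z": 0,"wx": 0,"wy": 0,"wz": -0.1,"claw": -0.8},
  {"x": -0.76,"y": -0.54,"z": 0,"wx": 0,"wy": 0,"wz": -0.12,"claw": -0.8},
  {"x": -0.88,"y": -0.63,"z": 0,"wx": 0,"wy": 0,"wz": -0.12,"claw": -0.8},
  {"x": -1,"y": -0.72,"z": 0,"wx": 0,"wy": 0,"wz": -0.12,"claw": -0.8},
])

```text
time: 33.65
tool_pos: [0.5699, -0.0727, 0.0919]
tool_rot: [0.0, 0.619, 0.786, 0.0]
contact_force: [1.1, 0.1, -0.1]
gripper_width: 0.899
```

```bash
python3 pl.py .4169 -.3429 .09 103
```

```text
t 33.65 pos [ 0.5699 -0.0727  0.0919] yaw 103.56 z [ 9.e-04 -2.e-04 -1.e+00] F [ 1.1  0.1 -0.1] w 0.899 q [-0.26  0.06  1.85  0.    1.23 -0.49]
shift [-2.268 -2.121  0.018] turn [0.0004 0.0002 0.0048]
```

Emit:
step_arm([
  {"x": -0.12,"y": -0.11,"z": 0,"wx": 0,"wy": 0,"wz": 0,"claw": -0.8},
  {"x": -0.25,"y": -0.23,"z": 0,"wx": 0,"wy": 0,"wz": 0,"claw": -0.8},
  {"x": -0.38,"y": -0.35,"z": 0,"wx": 0,"wy": 0,"wz": 0,"claw": -0.8},
  {"x": -0.5,"y": -0.46,"z": 0,"wx": 0,"wy": 0,"wz": 0,"claw": -0.8},
  {"x": -0.63,"y": -0.58,"z": 0,"wx": 0,"wy": 0,"wz": 0,"claw": -0.8},
  {"x": -0.76,"y": -0.7,"z": 0,"wx": 0,"wy": 0,"wz": 0,"claw": -0.8},
  {"x": -0.88,"y": -0.82,"z": 0,"wx": 0,"wy": 0,"wz": 0,"claw": -0.8},
  {"x": -1,"y": -0.93,"z": 0,"wx": 0,"wy": 0,"wz": 0,"claw": -0.8},
])

```text
time: 34.65
tool_pos: [0.5026, -0.1921, 0.0913]
tool_rot: [-0.0, 0.619, 0.786, -0.0]
contact_force: [0.5, 0.4, -0.0]
gripper_width: 0.899
```

Emit:
step_arm([
  {"x": -0.12,"y": -0.11,"z": 0,"wx": 0,"wy": 0,"wz": 0,"claw": -0.8},
  {"x": -0.25,"y": -0.23,"z": 0,"wx": 0,"wy": 0,"wz": 0,"claw": -0.8},
  {"x": -0.38,"y": -0.35,"z": 0,"wx": 0,"wy": 0,"wz": 0,"claw": -0.8},
  {"x": -0.5,"y": -0.46,"z": 0,"wx": 0,"wy": 0,"wz": 0,"claw": -0.8},
  {"x": -0.63,"y": -0.58,"z": 0,"wx": 0,"wy": 0,"wz": 0,"claw": -0.8},
  {"x": -0.76,"y": -0.7,"z": 0,"wx": 0,"wy": 0,"wz": 0,"claw": -0.8},
  {"x": -0.88,"y": -0.82,"z": 0,"wx": 0,"wy": 0,"wz": 0,"claw": -0.8},
  {"x": -1,"y": -0.93,"z": 0,"wx": 0,"wy": 0,"wz": 0,"claw": -0.8},
])

```text
time: 35.65
tool_pos: [0.4357, -0.3111, 0.0913]
tool_rot: [0.0, 0.619, 0.786, 0.0]
contact_force: [0.1, -0.9, 0.1]
gripper_width: 0.897
```

```bash
python3 wr.py pics/w11.png;python3 pl.py .4169 -.3429 .08 103.5
```

```text
t 35.7 pos [ 0.4351 -0.3126  0.0914] yaw 103.51 z [-5.0e-04 -1.3e-03 -1.0e+00] F [-0.8 -1.2  1.2] w 0.898 q [-0.76 -0.03  1.94 -0.    1.23 -1.  ]
shift [-0.252 -0.247  0.114] turn [-0.0004  0.0006  0.0001]
```

View pics/w11.png

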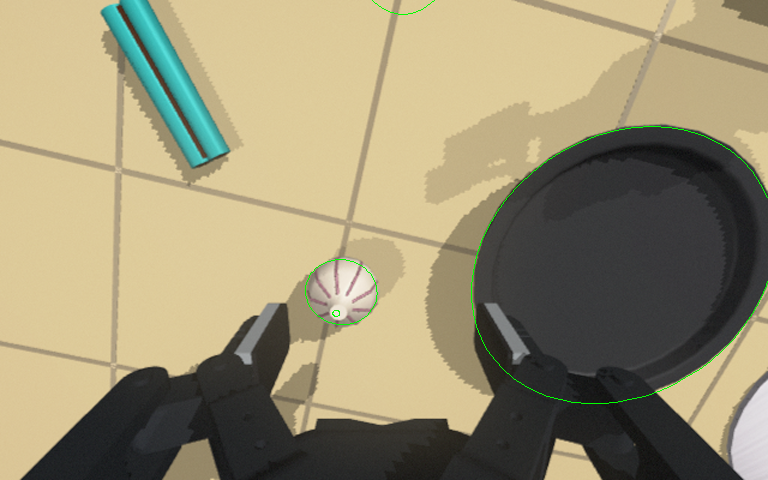

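Emit:
step_arm([
  {"x": -0.1,"y": -0.1,"z": 0,"wx": 0,"wy": 0,"wz": 0,"claw": -0.8},
  {"x": -0.2,"y": -0.2,"z": 0,"wx": 0,"wy": 0,"wz": 0,"claw": -0.8},
  {"x": -0.25,"y": -0.24,"z": 0.08,"wx": 0,"wy": 0,"wz": 0,"claw": -0.8},
  {"x": -0.25,"y": -0.24,"z": 0.25,"wx": 0,"wy": 0,"wz": 0,"claw": -0.8},
  {"x": -0.25,"y": -0.24,"z": 0.45,"wx": 0,"wy": 0,"wz": 0,"claw": -0.8},
  {"x": -0.25,"y": -0.24,"z": 0.65,"wx": 0,"wy": 0,"wz": 0,"claw": -0.8},
  {"x": -0.25,"y": -0.24,"z": 0.8,"wx": 0,"wy": 0,"wz": 0,"claw": -0.8},
  {"x": -0.25,"y": -0.24,"z": 0.86,"wx": 0,"wy": 0,"wz": 0,"claw": -0.8},
])

```text
time: 36.7
tool_pos: [0.4182, -0.3391, 0.0035]
tool_rot: [-0.001, 0.618, 0.786, 0.0]
contact_force: [0.8, -1.1, 0.5]
gripper_width: 0.9
```

Emit:
step_arm([
  {"x": 0,"y": 0,"z": 0,"wx": 0,"wy": 0,"wz": 0,"claw": -0.3},
  {"x": 0,"y": 0,"z": 0,"wx": 0,"wy": 0,"wz": 0,"claw": 0},
  {"x": 0,"y": 0,"z": 0,"wx": 0,"wy": 0,"wz": 0,"claw": 1},
  {"x": 0,"y": 0,"z": 0,"wx": 0,"wy": 0,"wz": 0,"claw": 1},
  {"x": 0,"y": 0,"z": 0,"wx": 0,"wy": 0,"wz": 0,"claw": 1},
  {"x": 0,"y": 0,"z": 0,"wx": 0,"wy": 0,"wz": 0,"claw": 1},
  {"x": 0,"y": 0,"z": 0,"wx": 0,"wy": 0,"wz": 0,"claw": 1},
  {"x": 0,"y": 0,"z": 0,"wx": 0,"wy": 0,"wz": 0,"claw": 1},
])

```text
time: 37.7
tool_pos: [0.4197, -0.3409, 0.0066]
tool_rot: [0.001, 0.619, 0.786, -0.0]
contact_force: [-0.1, 0.7, 6.6]
gripper_width: 0.51
```

Emit:
step_arm([
  {"x": 0,"y": 0,"z": -0.1,"wx": 0,"wy": 0,"wz": 0,"claw": 1},
  {"x": 0,"y": 0,"z": -0.25,"wx": 0,"wy": 0,"wz": 0,"claw": 1},
  {"x": 0,"y": 0,"z": -0.4,"wx": 0,"wy": 0,"wz": 0,"claw": 1},
  {"x": 0.1,"y": 0.1,"z": -0.6,"wx": 0,"wy": 0,"wz": 0,"claw": 1},
  {"x": 0.2,"y": 0.2,"z": -0.75,"wx": 0,"wy": 0,"wz": 0,"claw": 1},
  {"x": 0.4,"y": 0.4,"z": -0.85,"wx": 0,"wy": 0,"wz": 0,"claw": 1},
  {"x": 0.6,"y": 0.6,"z": -0.9,"wx": 0,"wy": 0,"wz": 0,"claw": 1},
  {"x": 0.8,"y": 0.8,"z": -0.9,"wx": 0,"wy": 0,"wz": 0,"claw": 1},
])

```text
time: 38.7
tool_pos: [0.4788, -0.2427, 0.0967]
tool_rot: [0.001, 0.618, 0.786, 0.0]
contact_force: [0.7, 0.2, -1.3]
gripper_width: 0.506
```

```bash
python3 wr.py pics/w12.png;python3 pl.py .6440 -.0375 .09 90
```

```text
t 38.75 pos [ 0.4798 -0.2401  0.0963] yaw 103.7 z [ 0.002   0.0016 -1.    ] F [0.9 2.4 0.1] w 0.502 q [-0.6  -0.03  1.94  0.    1.24 -0.84]
shift [1.579 2.075 0.069] turn [ 0.0011 -0.0007  0.1195]
```

View pics/w12.png

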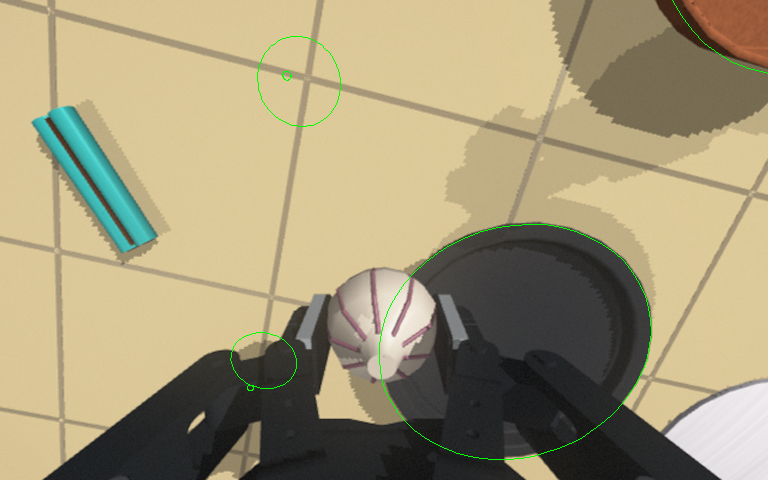

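Emit:
step_arm([
  {"x": 0.1,"y": 0.12,"z": 0,"wx": 0,"wy": 0,"wz": 0.02,"claw": 1},
  {"x": 0.2,"y": 0.25,"z": 0,"wx": 0,"wy": 0,"wz": 0.04,"claw": 1},
  {"x": 0.3,"y": 0.38,"z": 0,"wx": 0,"wy": 0,"wz": 0.06,"claw": 1},
  {"x": 0.4,"y": 0.5,"z": 0,"wx": 0,"wy": 0,"wz": 0.08,"claw": 1},
  {"x": 0.5,"y": 0.63,"z": 0,"wx": 0,"wy": 0,"wz": 0.1,"claw": 1},
  {"x": 0.6,"y": 0.76,"z": 0,"wx": 0,"wy": 0,"wz": 0.12,"claw": 1},
  {"x": 0.7,"y": 0.88,"z": 0,"wx": 0,"wy": 0,"wz": 0.12,"claw": 1},
  {"x": 0.78,"y": 1,"z": 0,"wx": 0,"wy": 0,"wz": 0.12,"claw": 1},
])

```text
time: 39.75
tool_pos: [0.5571, -0.1435, 0.0955]
tool_rot: [0.0, 0.708, 0.706, -0.0]
contact_force: [-0.4, 0.1, -0.5]
gripper_width: 0.506
```

```bash
python3 pl.py .6430 -.0375 .09 90
```

```text
t 39.75 pos [ 0.5571 -0.1435  0.0955] yaw 89.87 z [-0.e+00 -1.e-04 -1.e+00] F [-0.4  0.1 -0.5] w 0.506 q [-0.38  0.06  1.84 -0.    1.24 -0.38]
shift [1.062 0.857 0.055] turn [-0.      0.     -0.0011]
```

Emit:
step_arm([
  {"x": 0.12,"y": 0.1,"z": 0,"wx": 0,"wy": 0,"wz": 0,"claw": 1},
  {"x": 0.26,"y": 0.22,"z": 0,"wx": 0,"wy": 0,"wz": 0,"claw": 1},
  {"x": 0.4,"y": 0.34,"z": 0,"wx": 0,"wy": 0,"wz": 0,"claw": 1},
  {"x": 0.55,"y": 0.47,"z": 0,"wx": 0,"wy": 0,"wz": 0,"claw": 1},
  {"x": 0.7,"y": 0.6,"z": 0,"wx": 0,"wy": 0,"wz": 0,"claw": 1},
  {"x": 0.84,"y": 0.72,"z": 0,"wx": 0,"wy": 0,"wz": 0,"claw": 1},
  {"x": 0.95,"y": 0.81,"z": 0,"wx": 0,"wy": 0,"wz": 0,"claw": 1},
  {"x": 1,"y": 0.86,"z": 0,"wx": 0,"wy": 0,"wz": 0,"claw": 1},
])

```text
time: 40.75
tool_pos: [0.6435, -0.0438, 0.0953]
tool_rot: [-0.0, 0.708, 0.706, -0.0]
contact_force: [-0.4, -0.2, -0.3]
gripper_width: 0.508
```

```bash
python3 wr.py pics/w13.png;python3 pl.py .6430 -.0375 .0145 90
```

```text
t 40.8 pos [ 0.6438 -0.0436  0.0953] yaw 89.87 z [ 4.e-04  2.e-04 -1.e+00] F [-0.5  1.4 -0.6] w 0.51 q [-0.18  0.21  1.67  0.    1.26 -0.18]
shift [ 0.061 -0.009  0.808] turn [ 0.0002 -0.0001 -0.0011]
```

View pics/w13.png

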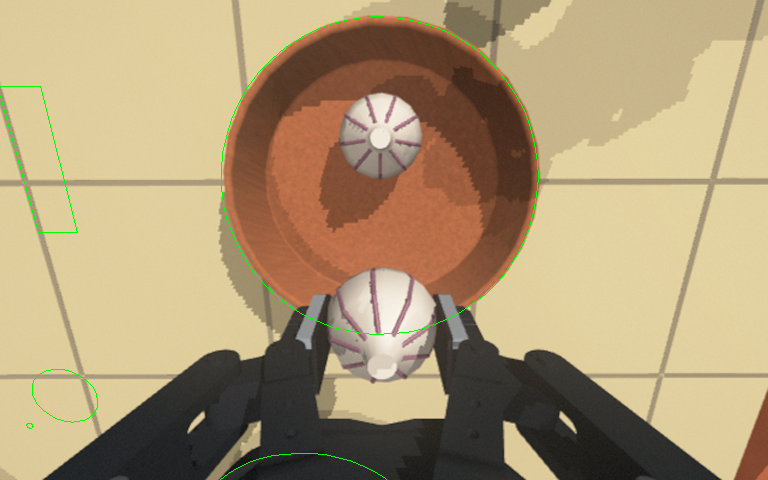

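Emit:
step_arm([
  {"x": 0.05,"y": -0.01,"z": 0.08,"wx": 0,"wy": 0,"wz": 0,"claw": 1},
  {"x": 0.06,"y": -0.01,"z": 0.22,"wx": 0,"wy": 0,"wz": 0,"claw": 1},
  {"x": 0.06,"y": -0.01,"z": 0.37,"wx": 0,"wy": 0,"wz": 0,"claw": 1},
  {"x": 0.06,"y": -0.01,"z": 0.51,"wx": 0,"wy": 0,"wz": 0,"claw": 1},
  {"x": 0.06,"y": -0.01,"z": 0.62,"wx": 0,"wy": 0,"wz": 0,"claw": 1},
  {"x": 0.06,"y": -0.01,"z": 0.7,"wx": 0,"wy": 0,"wz": 0,"claw": 1},
  {"x": 0.06,"y": -0.01,"z": 0.75,"wx": 0,"wy": 0,"wz": 0,"claw": 1},
  {"x": 0.06,"y": -0.01,"z": 0.78,"wx": 0,"wy": 0,"wz": 0,"claw": 1},
])

```text
time: 41.8
tool_pos: [0.6422, -0.0386, 0.0173]
tool_rot: [0.0, 0.708, 0.706, 0.0]
contact_force: [-0.1, -1.2, -0.2]
gripper_width: 0.504
```

Emit:
step_arm([
  {"x": 0,"y": 0,"z": 0.01,"wx": 0,"wy": 0,"wz": 0,"claw": 1},
  {"x": 0,"y": 0,"z": 0.015,"wx": 0,"wy": 0,"wz": 0,"claw": 1},
  {"x": 0,"y": 0,"z": 0.02,"wx": 0,"wy": 0,"wz": 0,"claw": 1},
  {"x": 0,"y": 0,"z": 0.025,"wx": 0,"wy": 0,"wz": 0,"claw": 1},
  {"x": 0,"y": 0,"z": 0.03,"wx": 0,"wy": 0,"wz": 0,"claw": 1},
  {"x": 0,"y": 0,"z": 0.035,"wx": 0,"wy": 0,"wz": 0,"claw": 1},
  {"x": 0,"y": 0,"z": 0.035,"wx": 0,"wy": 0,"wz": 0,"claw": 1},
  {"x": 0,"y": 0,"z": 0.035,"wx": 0,"wy": 0,"wz": 0,"claw": 1},
])

```text
time: 42.8
tool_pos: [0.642, -0.0385, 0.0138]
tool_rot: [-0.0, 0.708, 0.706, -0.0]
contact_force: [-0.4, -0.2, -0.5]
gripper_width: 0.505
```

```bash
python3 pl.py .6430 -.0375 .0133 90
```

```text
t 42.8 pos [ 0.642  -0.0385  0.0138] yaw 89.83 z [-0.  0. -1.] F [-0.4 -0.2 -0.5] w 0.505 q [-0.18  0.31  1.71  0.    1.12 -0.17]
shift [0.01  0.01  0.005] turn [-0.     -0.     -0.0015]
```

Not yet touching; lowering 2.5 mm more.

Emit:
step_arm([
  {"x": 0,"y": 0,"z": 0.005,"wx": 0,"wy": 0,"wz": 0,"claw": 1},
  {"x": 0,"y": 0,"z": 0.01,"wx": 0,"wy": 0,"wz": 0,"claw": 1},
  {"x": 0,"y": 0,"z": 0.015,"wx": 0,"wy": 0,"wz": 0,"claw": 1},
  {"x": 0,"y": 0,"z": 0.02,"wx": 0,"wy": 0,"wz": 0,"claw": 1},
  {"x": 0,"y": 0,"z": 0.025,"wx": 0,"wy": 0,"wz": 0,"claw": 1},
  {"x": 0,"y": 0,"z": 0.025,"wx": 0,"wy": 0,"wz": 0,"claw": 1},
  {"x": 0,"y": 0,"z": 0.025,"wx": 0,"wy": 0,"wz": 0,"claw": 1},
  {"x": 0,"y": 0,"z": 0.025,"wx": 0,"wy": 0,"wz": 0,"claw": 1},
])

```text
time: 43.8
tool_pos: [0.6421, -0.0385, 0.0126]
tool_rot: [-0.0, 0.708, 0.706, -0.0]
contact_force: [-3.3, 0.3, 6.7]
gripper_width: 0.504
```

```bash
python3 wr.py pics/w14.png; python3 pl.py .6430 -.0375 .0133 90
```

```text
t 43.85 pos [ 0.6421 -0.0385  0.0126] yaw 89.84 z [-6.e-04  0.e+00 -1.e+00] F [-4.6  0.8  7.6] w 0.506 q [-0.18  0.31  1.71 -0.    1.12 -0.17]
shift [ 0.01   0.009 -0.007] turn [-0.0003 -0.     -0.0014]
```

View pics/w14.png

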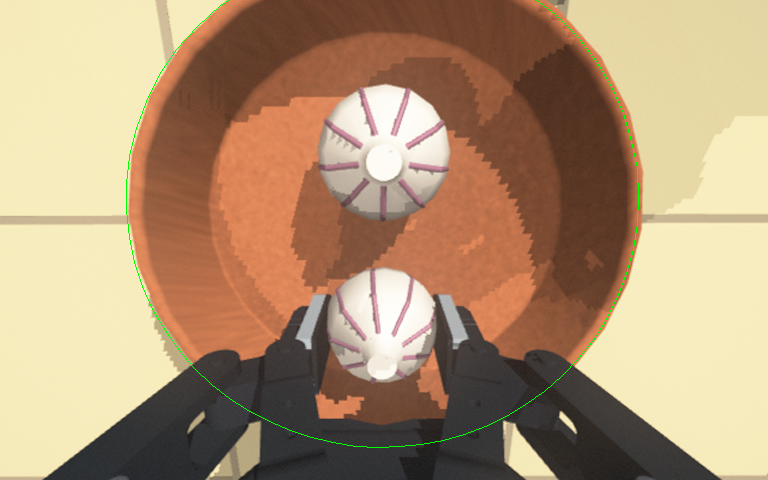

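Emit:
step_arm([
  {"x": 0,"y": 0,"z": -0.005,"wx": 0,"wy": 0,"wz": 0,"claw": 0.1},
  {"x": 0,"y": 0,"z": -0.01,"wx": 0,"wy": 0,"wz": 0,"claw": -0.1},
  {"x": 0,"y": 0,"z": -0.01,"wx": 0,"wy": 0,"wz": 0,"claw": -0.3},
  {"x": 0,"y": 0,"z": -0.01,"wx": 0,"wy": 0,"wz": 0,"claw": -0.45},
  {"x": 0,"y": 0,"z": -0.05,"wx": 0,"wy": 0,"wz": 0,"claw": -0.45},
  {"x": 0,"y": 0,"z": -0.25,"wx": 0,"wy": 0,"wz": 0,"claw": -0.45},
  {"x": 0,"y": 0,"z": -0.5,"wx": 0,"wy": 0,"wz": 0,"claw": -0.45},
  {"x": 0,"y": 0,"z": -0.8,"wx": 0,"wy": 0,"wz": 0,"claw": -0.45},
])

```text
time: 44.85
tool_pos: [0.6422, -0.0386, 0.0933]
tool_rot: [0.0, 0.708, 0.706, 0.0]
contact_force: [-0.4, 0.3, 0.4]
gripper_width: 0.72
```

```bash
python3 wr.py pics/w15.png; python3 pl.py .4276 .1658 .09 144.4
```

```text
t 44.9 pos [ 0.6453 -0.039   0.0989] yaw 89.83 z [ 0.009  -0.0016 -1.    ] F [ 2.3 -0.5  3.6] w 0.725 q [-0.18  0.21  1.67  0.    1.25 -0.17]
shift [ 2.042 -2.184  0.067] turn [ 0.0038  0.0029 -0.4762]
```

View pics/w15.png

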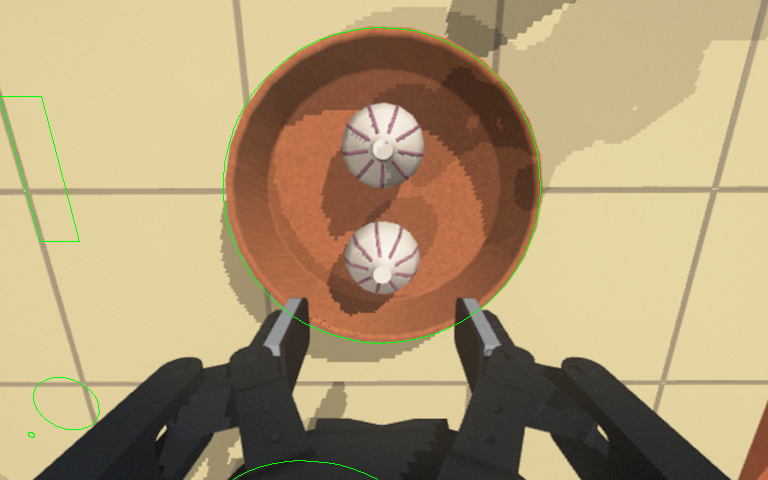

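Both bulbs stand upright on the bowl's floor. Now the ginger.

Emit:
step_arm([
  {"x": 0.12,"y": -0.12,"z": 0,"wx": 0,"wy": 0,"wz": -0.02,"claw": -0.8},
  {"x": 0.25,"y": -0.25,"z": 0,"wx": 0,"wy": 0,"wz": -0.06,"claw": -1},
  {"x": 0.38,"y": -0.38,"z": 0,"wx": 0,"wy": 0,"wz": -0.1,"claw": -1},
  {"x": 0.5,"y": -0.5,"z": 0,"wx": 0,"wy": 0,"wz": -0.14,"claw": -1},
  {"x": 0.63,"y": -0.63,"z": 0,"wx": 0,"wy": 0,"wz": -0.18,"claw": -1},
  {"x": 0.76,"y": -0.76,"z": 0,"wx": 0,"wy": 0,"wz": -0.22,"claw": -1},
  {"x": 0.88,"y": -0.88,"z": 0,"wx": 0,"wy": 0,"wz": -0.26,"claw": -1},
  {"x": 1,"y": -1,"z": 0,"wx": 0,"wy": 0,"wz": -0.3,"claw": -1},
])

```text
time: 45.9
tool_pos: [0.5399, 0.0628, 0.0898]
tool_rot: [-0.001, 0.466, 0.885, -0.001]
contact_force: [0.6, 0.0, -0.4]
gripper_width: 1.0
```

```bash
python3 wr.py pics/w16.png; python3 pl.py .4276 .1658 .09 144.4
```

```text
t 45.95 pos [0.5386 0.064  0.0894] yaw 124.6 z [-0.0047  0.0013 -1.    ] F [-0.   2.1 -0.6] w 1.004 q [-0.02 -0.01  1.92  0.    1.23 -0.62]
shift [ 1.468 -0.336  0.   ] turn [-0.0012 -0.0021 -0.1728]
```

View pics/w16.png

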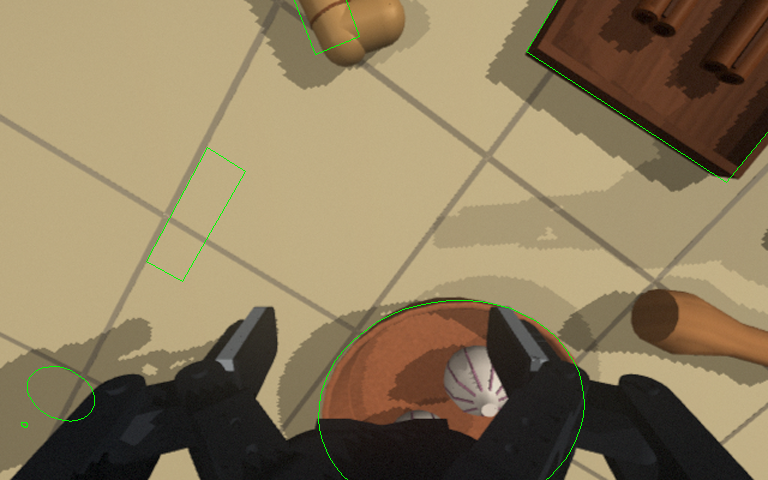

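Ginger is only partly visible, at (350,25). Moving closer.

Emit:
step_arm([
  {"x": 0.12,"y": -0.04,"z": 0,"wx": 0,"wy": 0,"wz": -0.02,"claw": -1},
  {"x": 0.25,"y": -0.08,"z": 0,"wx": 0,"wy": 0,"wz": -0.05,"claw": -1},
  {"x": 0.38,"y": -0.12,"z": 0,"wx": 0,"wy": 0,"wz": -0.08,"claw": -1},
  {"x": 0.5,"y": -0.17,"z": 0,"wx": 0,"wy": 0,"wz": -0.11,"claw": -1},
  {"x": 0.63,"y": -0.22,"z": 0,"wx": 0,"wy": 0,"wz": -0.14,"claw": -1},
  {"x": 0.76,"y": -0.27,"z": 0,"wx": 0,"wy": 0,"wz": -0.17,"claw": -1},
  {"x": 0.88,"y": -0.31,"z": 0,"wx": 0,"wy": 0,"wz": -0.17,"claw": -1},
  {"x": 1,"y": -0.33,"z": 0,"wx": 0,"wy": 0,"wz": -0.17,"claw": -1},
])

```text
time: 46.95
tool_pos: [0.458, 0.1263, 0.0911]
tool_rot: [-0.0, 0.312, 0.95, -0.0]
contact_force: [-0.5, 0.7, 0.7]
gripper_width: 1.004
```

```bash
python3 wr.py pics/w17.png; python3 pl.py .4276 .1658 .09 144.4
python3 - <<'E'
import cv2
from h import crop
cv2.imwrite('pics/w17c.png',crop(cv2.imread('pics/w17_raw.png'),210,90,450,270,3))
E
```

```text
t 47.0 pos [0.4573 0.1271 0.091 ] yaw 143.69 z [-1.2e-03  7.0e-04 -1.0e+00] F [ 0.5  1.6 -0.3] w 0.999 q [ 0.11 -0.18  2.08  0.    1.24 -0.82]
shift [0.468 0.136 0.01 ] turn [-0.0001 -0.0007 -0.0062]
```

View pics/w17.png

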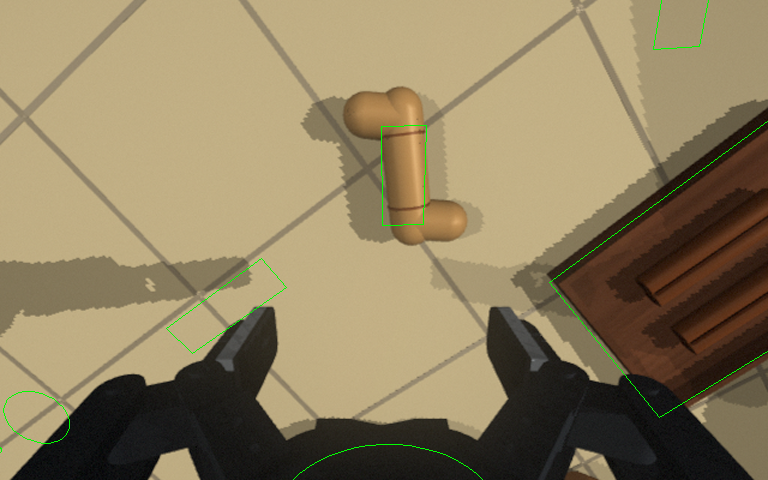

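View pics/w17c.png

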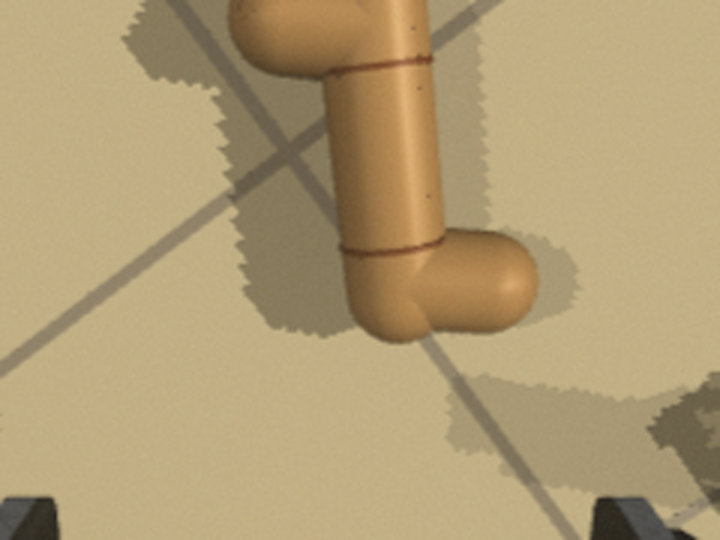

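Run:
```python
from h import *
w=get_calibration('wrist');T=np.load('pics/w17.png.npy')
f=lambda u,v,z=.016: ray(w,210+u/3,90+v/3,z,T)
a=f(380,66);b=f(392,244);L=[f(328,73),f(432,60),f(341,247),f(443,240)]
print(a,b,(a+b)/2,np.linalg.norm(a-b),np.degrees(np.arctan2(*(a-b)[1::-1])))
print(np.linalg.norm(L[0]-L[1]),np.linalg.norm(L[2]-L[3]))
m=(a+b)/2
import subprocess
print(subprocess.run(['python3','pl.py',str(m[0]),str(m[1]),'.004',str(np.degrees(np.arctan2(*(a-b)[1::-1])))],capture_output=True,text=True).stdout)
```

```text
[0.40755298 0.18050684 0.016     ] [0.4436585  0.15860903 0.016     ] [0.42560574 0.16955794 0.016     ] 0.04222703307197544 148.763406758867
0.024352224498434907 0.025182036541224483
t 47.0 pos [0.4573 0.1271 0.091 ] yaw 143.69 z [-1.2e-03  7.0e-04 -1.0e+00] F [ 0.5  1.6 -0.3] w 0.999 q [ 0.11 -0.18  2.08  0.    1.24 -0.82]
shift [0.505 0.154 0.87 ] turn [-0.0001 -0.0007 -0.0442]
```

Ginger's bare part: centre (0.426, 0.169), axis 148.5°, about 25 mm wide, which matches its description. Descending and gripping.

Emit:
step_arm([
  {"x": 0.15,"y": 0.05,"z": 0,"wx": 0,"wy": 0,"wz": -0.02,"claw": -1},
  {"x": 0.35,"y": 0.1,"z": 0,"wx": 0,"wy": 0,"wz": -0.042,"claw": -1},
  {"x": 0.48,"y": 0.15,"z": 0.05,"wx": 0,"wy": 0,"wz": -0.042,"claw": -1},
  {"x": 0.5,"y": 0.15,"z": 0.2,"wx": 0,"wy": 0,"wz": -0.042,"claw": -1},
  {"x": 0.5,"y": 0.15,"z": 0.4,"wx": 0,"wy": 0,"wz": -0.042,"claw": -1},
  {"x": 0.5,"y": 0.15,"z": 0.6,"wx": 0,"wy": 0,"wz": -0.042,"claw": -1},
  {"x": 0.5,"y": 0.15,"z": 0.77,"wx": 0,"wy": 0,"wz": -0.042,"claw": -1},
  {"x": 0.5,"y": 0.15,"z": 0.84,"wx": 0,"wy": 0,"wz": -0.042,"claw": -0.8},
])

```text
time: 48.0
tool_pos: [0.4264, 0.1672, 0.0055]
tool_rot: [-0.001, 0.272, 0.962, -0.001]
contact_force: [0.2, 0.3, -0.8]
gripper_width: 0.903
```

Emit:
step_arm([
  {"x": 0,"y": 0,"z": 0,"wx": 0,"wy": 0,"wz": 0,"claw": -0.3},
  {"x": 0,"y": 0,"z": 0,"wx": 0,"wy": 0,"wz": 0,"claw": 0},
  {"x": 0,"y": 0,"z": 0,"wx": 0,"wy": 0,"wz": 0,"claw": 0.3},
  {"x": 0,"y": 0,"z": 0,"wx": 0,"wy": 0,"wz": 0,"claw": 1},
  {"x": 0,"y": 0,"z": 0,"wx": 0,"wy": 0,"wz": 0,"claw": 1},
  {"x": 0,"y": 0,"z": 0,"wx": 0,"wy": 0,"wz": 0,"claw": 1},
  {"x": 0,"y": 0,"z": 0,"wx": 0,"wy": 0,"wz": 0,"claw": 1},
  {"x": 0,"y": 0,"z": 0,"wx": 0,"wy": 0,"wz": 0,"claw": 1},
])

```text
time: 49.0
tool_pos: [0.4283, 0.1678, 0.0084]
tool_rot: [0.001, 0.271, 0.962, 0.0]
contact_force: [-1.1, -1.1, 5.8]
gripper_width: 0.28
```

```bash
python3 pl.py .5839 -.2899 .1 90
```

```text
t 49.0 pos [0.4283 0.1678 0.0084] yaw 148.5 z [ 1.7e-03  4.0e-04 -1.0e+00] F [-1.1 -1.1  5.8] w 0.28 q [ 0.21 -0.09  2.15  0.    1.07 -0.81]
shift [-3.719 -3.089 -0.915] turn [9.000e-04 3.000e-04 5.105e-01]
```

Emit:
step_arm([
  {"x": 0,"y": 0,"z": -0.1,"wx": 0,"wy": 0,"wz": 0,"claw": 1},
  {"x": 0,"y": 0,"z": -0.25,"wx": 0,"wy": 0,"wz": 0,"claw": 1},
  {"x": 0,"y": 0,"z": -0.4,"wx": 0,"wy": 0,"wz": 0,"claw": 1},
  {"x": -0.1,"y": -0.08,"z": -0.55,"wx": 0,"wy": 0,"wz": 0,"claw": 1},
  {"x": -0.25,"y": -0.2,"z": -0.7,"wx": 0,"wy": 0,"wz": 0,"claw": 1},
  {"x": -0.45,"y": -0.37,"z": -0.8,"wx": 0,"wy": 0,"wz": 0,"claw": 1},
  {"x": -0.65,"y": -0.54,"z": -0.85,"wx": 0,"wy": 0,"wz": 0,"claw": 1},
  {"x": -0.85,"y": -0.7,"z": -0.85,"wx": 0,"wy": 0,"wz": 0,"claw": 1},
])

```text
time: 50.0
tool_pos: [0.4643, 0.062, 0.094]
tool_rot: [0.001, 0.272, 0.962, 0.0]
contact_force: [0.3, -0.3, -0.7]
gripper_width: 0.279
```

Emit:
step_arm([
  {"x": -0.12,"y": -0.1,"z": 0,"wx": 0,"wy": 0,"wz": 0,"claw": 1},
  {"x": -0.25,"y": -0.2,"z": 0,"wx": 0,"wy": 0,"wz": 0,"claw": 1},
  {"x": -0.38,"y": -0.31,"z": 0,"wx": 0,"wy": 0,"wz": 0,"claw": 1},
  {"x": -0.5,"y": -0.42,"z": 0,"wx": 0,"wy": 0,"wz": 0,"claw": 1},
  {"x": -0.63,"y": -0.52,"z": 0,"wx": 0,"wy": 0,"wz": 0,"claw": 1},
  {"x": -0.76,"y": -0.63,"z": 0,"wx": 0,"wy": 0,"wz": 0,"claw": 1},
  {"x": -0.88,"y": -0.73,"z": 0,"wx": 0,"wy": 0,"wz": 0,"claw": 1},
  {"x": -1,"y": -0.83,"z": 0,"wx": 0,"wy": 0,"wz": 0,"claw": 1},
])

```text
time: 51.0
tool_pos: [0.5055, -0.0605, 0.0923]
tool_rot: [-0.0, 0.271, 0.962, 0.0]
contact_force: [0.4, -0.0, -1.0]
gripper_width: 0.278
```

```bash
python3 wr.py pics/w18.png; python3 pl.py .5839 -.2899 .09 135
```

```text
t 51.05 pos [ 0.5062 -0.0619  0.0926] yaw 148.44 z [ 9.0e-04 -1.4e-03 -1.0e+00] F [ 0.6 -1.4 -0.7] w 0.279 q [-0.27 -0.1   2.   -0.    1.24 -1.29]
shift [-1.855 -1.536  0.03 ] turn [-0.0003  0.0008  0.1173]
```

View pics/w18.png

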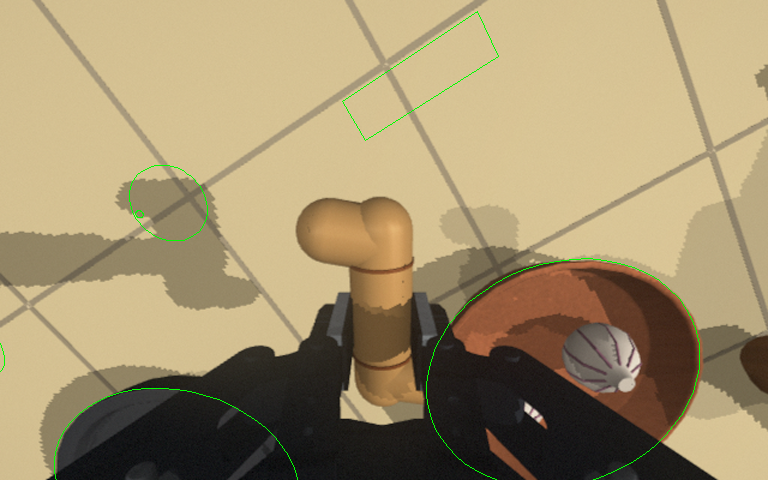

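Emit:
step_arm([
  {"x": -0.12,"y": -0.1,"z": 0,"wx": 0,"wy": 0,"wz": 0,"claw": 1},
  {"x": -0.25,"y": -0.2,"z": 0,"wx": 0,"wy": 0,"wz": 0,"claw": 1},
  {"x": -0.38,"y": -0.31,"z": 0,"wx": 0,"wy": 0,"wz": 0,"claw": 1},
  {"x": -0.5,"y": -0.42,"z": 0,"wx": 0,"wy": 0,"wz": 0,"claw": 1},
  {"x": -0.63,"y": -0.52,"z": 0,"wx": 0,"wy": 0,"wz": 0,"claw": 1},
  {"x": -0.76,"y": -0.63,"z": 0,"wx": 0,"wy": 0,"wz": 0,"claw": 1},
  {"x": -0.88,"y": -0.73,"z": 0,"wx": 0,"wy": 0,"wz": 0,"claw": 1},
  {"x": -1,"y": -0.83,"z": 0,"wx": 0,"wy": 0,"wz": 0,"claw": 1},
])

```text
time: 52.05
tool_pos: [0.5474, -0.1835, 0.0923]
tool_rot: [-0.0, 0.271, 0.962, 0.0]
contact_force: [-0.1, 0.3, 0.2]
gripper_width: 0.278
```

```bash
python3 pl.py .586 -.291 .06 148.5
```

```text
t 52.05 pos [ 0.5474 -0.1835  0.0923] yaw 148.5 z [-0.e+00  1.e-04 -1.e+00] F [-0.1  0.3  0.2] w 0.278 q [-0.45  0.07  1.84  0.    1.23 -1.47]
shift [-0.891 -0.715  0.323] turn [ 0. -0. -0.]
```

Emit:
step_arm([
  {"x": -0.12,"y": -0.1,"z": 0,"wx": 0,"wy": 0,"wz": 0,"claw": 1},
  {"x": -0.27,"y": -0.22,"z": 0,"wx": 0,"wy": 0,"wz": 0,"claw": 1},
  {"x": -0.43,"y": -0.35,"z": 0,"wx": 0,"wy": 0,"wz": 0,"claw": 1},
  {"x": -0.59,"y": -0.48,"z": 0,"wx": 0,"wy": 0,"wz": 0,"claw": 1},
  {"x": -0.74,"y": -0.6,"z": 0.05,"wx": 0,"wy": 0,"wz": 0,"claw": 1},
  {"x": -0.85,"y": -0.68,"z": 0.12,"wx": 0,"wy": 0,"wz": 0,"claw": 1},
  {"x": -0.89,"y": -0.71,"z": 0.22,"wx": 0,"wy": 0,"wz": 0,"claw": 1},
  {"x": -0.89,"y": -0.715,"z": 0.32,"wx": 0,"wy": 0,"wz": 0,"claw": 1},
])

```text
time: 53.05
tool_pos: [0.5853, -0.2898, 0.059]
tool_rot: [-0.001, 0.271, 0.962, 0.0]
contact_force: [-0.4, 1.0, -0.7]
gripper_width: 0.274
```

```bash
python3 wr.py pics/w19.png; python3 pl.py .586 -.291 .0275 148.5
```

```text
t 53.1 pos [ 0.5843 -0.2889  0.0573] yaw 148.51 z [-0.0033  0.0023 -1.    ] F [-1.   0.6 -2.3] w 0.278 q [-0.57  0.27  1.67  0.    1.2  -1.59]
shift [-0.027 -0.009  0.298] turn [ 0.0001 -0.002   0.0001]
```

View pics/w19.png

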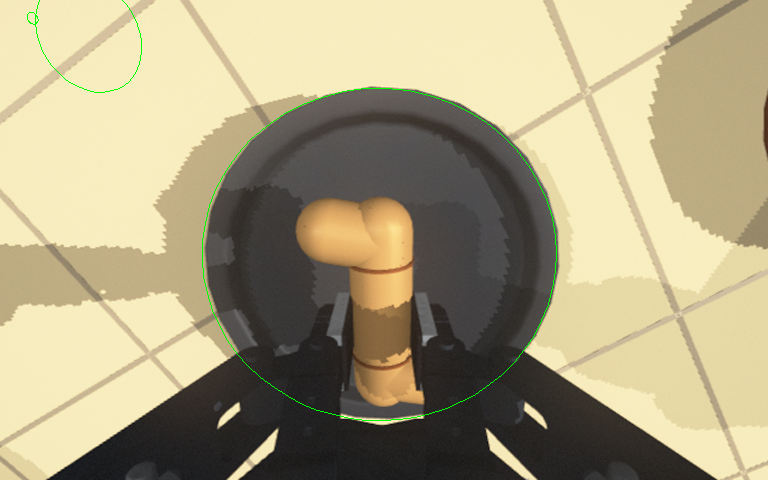

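Emit:
step_arm([
  {"x": -0.01,"y": 0,"z": 0.08,"wx": 0,"wy": 0,"wz": 0,"claw": 1},
  {"x": -0.02,"y": 0,"z": 0.16,"wx": 0,"wy": 0,"wz": 0,"claw": 1},
  {"x": -0.02,"y": 0,"z": 0.22,"wx": 0,"wy": 0,"wz": 0,"claw": 1},
  {"x": -0.02,"y": 0,"z": 0.27,"wx": 0,"wy": 0,"wz": 0,"claw": 1},
  {"x": -0.02,"y": 0,"z": 0.29,"wx": 0,"wy": 0,"wz": 0,"claw": 1},
  {"x": -0.02,"y": 0,"z": 0.31,"wx": 0,"wy": 0,"wz": 0,"claw": 1},
  {"x": -0.02,"y": 0,"z": 0.32,"wx": 0,"wy": 0,"wz": 0,"claw": 1},
  {"x": -0.02,"y": 0,"z": 0.32,"wx": 0,"wy": 0,"wz": 0,"claw": 1},
])

```text
time: 54.1
tool_pos: [0.5873, -0.2911, 0.0284]
tool_rot: [0.0, 0.271, 0.962, -0.0]
contact_force: [0.4, 0.3, 0.7]
gripper_width: 0.274
```

```bash
python3 pl.py .586 -.291 .026 148.5
```

```text
t 54.1 pos [ 0.5873 -0.2911  0.0284] yaw 148.5 z [ 1.e-04 -1.e-04 -1.e+00] F [0.4 0.3 0.7] w 0.274 q [-0.57  0.32  1.67 -0.    1.15 -1.59]
shift [ 0.012 -0.007  0.024] turn [-0.      0.0001 -0.    ]
```

Emit:
step_arm([
  {"x": 0.01,"y": 0,"z": 0.005,"wx": 0,"wy": 0,"wz": 0,"claw": 1},
  {"x": 0.01,"y": 0,"z": 0.01,"wx": 0,"wy": 0,"wz": 0,"claw": 1},
  {"x": 0.01,"y": 0,"z": 0.015,"wx": 0,"wy": 0,"wz": 0,"claw": 1},
  {"x": 0.01,"y": 0,"z": 0.02,"wx": 0,"wy": 0,"wz": 0,"claw": 1},
  {"x": 0.01,"y": 0,"z": 0.025,"wx": 0,"wy": 0,"wz": 0,"claw": 1},
  {"x": 0.01,"y": 0,"z": 0.025,"wx": 0,"wy": 0,"wz": 0,"claw": 1},
  {"x": 0.01,"y": 0,"z": 0.025,"wx": 0,"wy": 0,"wz": 0,"claw": 1},
  {"x": 0.01,"y": 0,"z": 0.025,"wx": 0,"wy": 0,"wz": 0,"claw": 1},
])

```text
time: 55.1
tool_pos: [0.5866, -0.2906, 0.0264]
tool_rot: [0.0, 0.271, 0.962, -0.0]
contact_force: [-2.5, 1.6, 5.5]
gripper_width: 0.277
```

Contact at 5 N. Releasing and rising.

Emit:
step_arm([
  {"x": 0,"y": 0,"z": 0,"wx": 0,"wy": 0,"wz": 0,"claw": 0.4},
  {"x": 0,"y": 0,"z": 0,"wx": 0,"wy": 0,"wz": 0,"claw": 0.1},
  {"x": 0,"y": 0,"z": 0,"wx": 0,"wy": 0,"wz": 0,"claw": -0.1},
  {"x": 0,"y": 0,"z": 0,"wx": 0,"wy": 0,"wz": 0,"claw": -0.15},
  {"x": 0,"y": 0,"z": -0.1,"wx": 0,"wy": 0,"wz": 0,"claw": -0.15},
  {"x": 0,"y": 0,"z": -0.35,"wx": 0,"wy": 0,"wz": 0,"claw": -0.15},
  {"x": 0,"y": 0,"z": -0.6,"wx": 0,"wy": 0,"wz": 0,"claw": -0.15},
  {"x": 0,"y": 0,"z": -0.9,"wx": 0,"wy": 0,"wz": 0,"claw": -0.15},
])

```text
time: 56.1
tool_pos: [0.5863, -0.2904, 0.117]
tool_rot: [-0.0, 0.271, 0.962, 0.0]
contact_force: [0.3, -0.1, -0.1]
gripper_width: 0.578
```

Emit:
step_arm([
  {"x": 0,"y": -0.1,"z": -0.1,"wx": 0,"wy": 0,"wz": 0,"claw": -0.15},
  {"x": 0,"y": -0.25,"z": -0.2,"wx": 0,"wy": 0,"wz": 0,"claw": -0.15},
  {"x": 0,"y": -0.4,"z": -0.3,"wx": 0,"wy": 0,"wz": 0,"claw": -0.15},
  {"x": 0,"y": -0.55,"z": -0.4,"wx": 0,"wy": 0,"wz": 0,"claw": -0.15},
  {"x": 0,"y": -0.7,"z": -0.5,"wx": 0,"wy": 0,"wz": 0,"claw": -0.15},
  {"x": 0,"y": -0.85,"z": -0.6,"wx": 0,"wy": 0,"wz": 0,"claw": -0.15},
  {"x": 0,"y": -0.95,"z": -0.6,"wx": 0,"wy": 0,"wz": 0,"claw": -0.15},
  {"x": 0,"y": -1,"z": -0.6,"wx": 0,"wy": 0,"wz": 0,"claw": -0.15},
])

```text
time: 57.1
tool_pos: [0.5337, -0.3762, 0.1755]
tool_rot: [-0.0, 0.272, 0.962, 0.0]
contact_force: [-0.1, -0.5, -0.2]
gripper_width: 0.576
```

```bash
python3 wr.py pics/w20.png
python3 - <<'E'
from h import *
t=grab_frame('top')[:,:,::-1].copy();s=grab_frame('scene')[:,:,::-1].copy()
cv2.imwrite('pics/top1.png',crop(t,160,50,480,290,2.5));cv2.imwrite('pics/scene1.png',crop(s,150,110,530,350,2))
E
python3 pl.py
```

```text
t 57.25 pos [ 0.534  -0.3755  0.1751] yaw 148.5 z [-7.e-04  9.e-04 -1.e+00] F [ 0.5  1.  -1. ] w 0.574 q [-0.73  0.16  1.6   0.    1.39 -1.75]
```

View pics/top1.png

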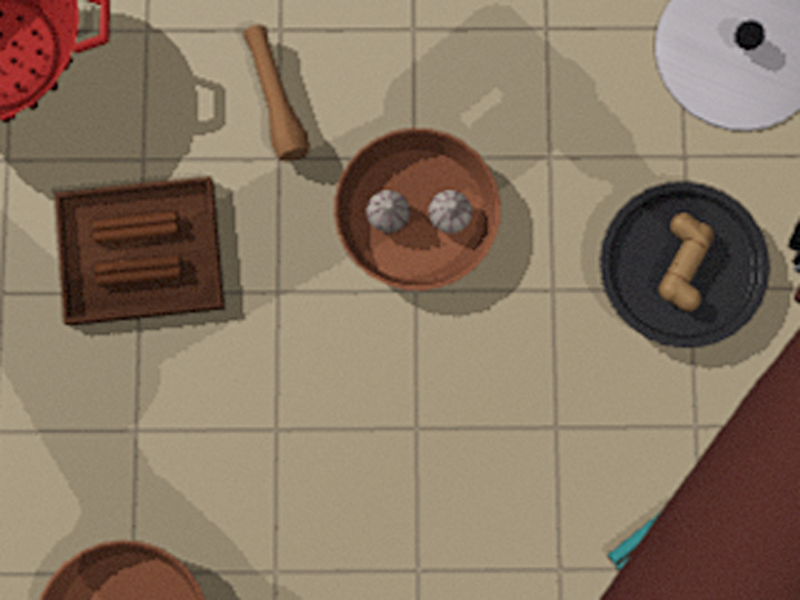

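View pics/scene1.png

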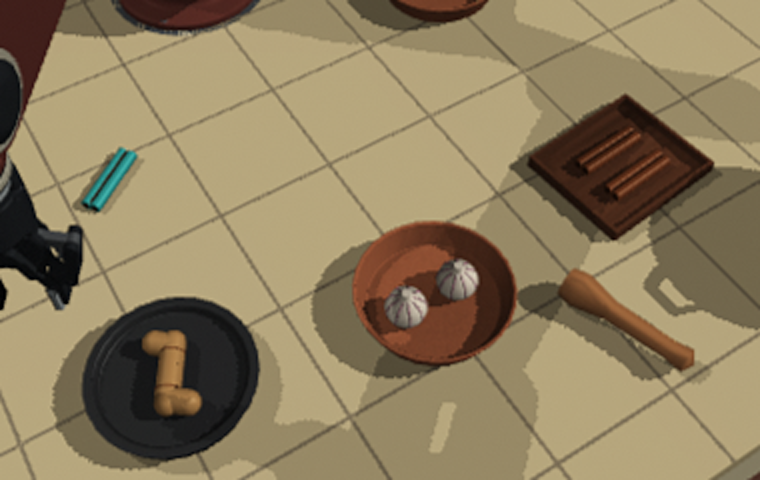

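View pics/w20.png

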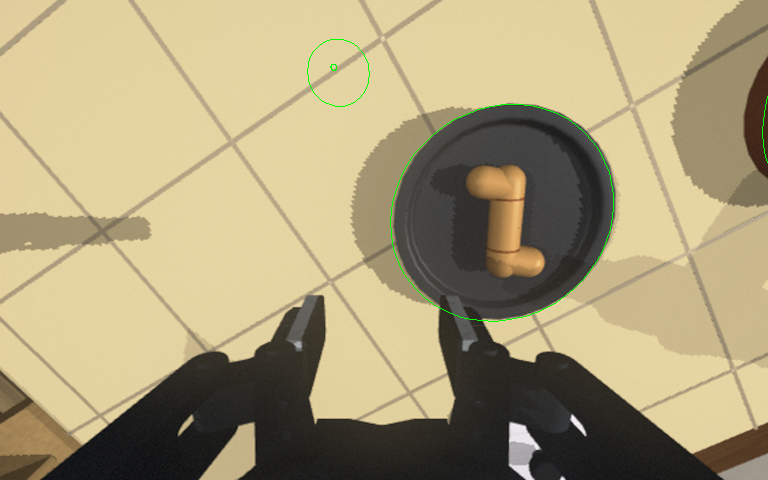

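All the views agree: the sticks are parallel in the tray, the bulbs upright in the far bowl and the ginger centred on the plate. The pestle is where it was, and the gripper is clear. Handing in.

```bash
python3 -c "
from plant import *
print(job_done())"
```

```text
the job is handed in; nothing more can be done
None
```

The job is done and handed in at about 57 s of the 109 s allowed, in the order asked; the hand-in reports no verdict.

- **Cinnamon sticks:** both lie flat and parallel along the tray's length, about 5 cm apart centre to centre.
- **Garlic bulbs:** both stand upright on the floor of the farther terracotta bowl.
- **Ginger:** it lies in the middle of the grinding plate.
- **Left alone:** the pestle, the turquoise stick and the nearer bowl were not touched.

**Last checks:** the top and scene views and the last wrist view, taken with the gripper open and clear, showed everything in place. The garlic and ginger met their floors at no more than about 10 N before I let go. The sticks were released at the worked-out floor height, with no contact force felt.

**Disagreements:**
- The tray appeared 4–5 mm from my first estimate, so I shifted the placing points by about 2 mm.
- The second bulb was held about 5° off upright, but it stood straight once released.
- The gripper's width reading came out 2–4 mm below the stated sizes at every grasp, but nothing slipped.

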